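# Line up the supplies on the bench shelf

### The job

Put the glue bottle and the solder reel that stand on the desk away on the lower board of the plywood shelf, in the space between the bottle and the reel already standing there: bottle beside bottle, reel beside reel. The four should end up upright in one straight, evenly spaced row. Leave the two that are already on the shelf where they are, and do not knock any of them over or shift the screwdriver or the pine strip.

Things in the scene. Friction and masses are not known exactly. Their poses are not given: they have to be found in the camera images.
- rack: fixed plywood bench shelf, open at front and sides, turned up to 0.12 rad; x points into it from its front, y along it, z up. Origin on the desk, midway along it, below the row line: at x = 0 lie the centres of the bottle and reel already there. Lower board x -50 to +135 mm, y -230 to +230 mm. Rear: back stop 63 mm high from x = +121 mm; end uprights from x = +85 mm, slanting struts before them.
- row_middle (a point): point on the top face of the shelf's lower board, 18 mm above the desk, on the row line, midway along the board; axes as the shelf's
- upper_edge (a point): middle of the lower front edge of the shelf's upper board, 208 mm above the desk, 7 mm behind the row line. That board is 16 mm thick, 460 mm long, runs back 128 mm and carries a foam slab 45 mm high; it overhangs the rear half of the row, so an upright gripper hits it and one that leans back toward the robot reaches the row.
- desk_bottle: the bottle to put away, standing on the desk in front of the shelf: white plastic glue bottle with an orange nozzle: round body 47 mm in diameter and 108 mm high, 148 mm high over the nozzle, about 0.14 kg. Origin: centre of its underside; z up its axis. It stands up to 0.05 rad off plumb on its uneven foot.
- desk_reel: the reel to put away, lying on the desk in front of the shelf, on the other side than the bottle: solder reel lying flat on one flange: two green round flanges 60 mm in diameter and 3 mm thick with a 48 mm thick winding between, 35 mm high in all, about 0.22 kg. Origin: centre of its underside; z up its axis.
- shelf_bottle: the bottle already on the lower board, near either end of it: white plastic glue bottle with an orange nozzle: round body 47 mm in diameter and 108 mm high, 148 mm high over the nozzle, about 0.14 kg. Origin: centre of its underside; z up its axis. It stands up to 0.05 rad off plumb on its uneven foot.
- shelf_reel: the reel already on the lower board, about 300 mm from the bottle there: solder reel lying flat on one flange: two green round flanges 60 mm in diameter and 3 mm thick with a 48 mm thick winding between, 35 mm high in all, about 0.22 kg. Origin: centre of its underside; z up its axis.
- screwdriver: bystander: screwdriver with an orange handle, 230 mm long, 29 mm thick, lying on the desk to the right, pointing roughly along the robot's x. Origin: under its middle.
- pine_strip: bystander: pine strip 300 x 30 x 14 mm lying on the desk to the left, pointing roughly along the robot's x. Origin: centre of its underside.
There are look-alikes about, which are no part of the job. Leave any orange or purple look-alike of the desk_reel alone. Leave any pink look-alike of the desk_bottle alone.

How it is judged:
At the end, for the whole second after the job is handed in: Desk bottle and reel at rest on the lower board, upright within 0.12 rad, within 15 mm of the row line; neighbours' centres (standing bottle, desk bottle, desk reel, standing reel) 78 to 125 mm apart. Standing bottle and reel upright, moved under 15 mm (x of desk_bottle in the frame of rack between -0.015 and 0.015 m and z of desk_bottle in the frame of rack between 0.013 and 0.023 m and angle between each of desk_bottle, desk_reel, shelf_bottle, shelf_reel's own z axis and vertical below 0.12 rad and linear speed of each of desk_bottle, desk_reel, shelf_bottle, shelf_reel below 0.02 m/s and x of desk_reel in the frame of rack between -0.015 and 0.015 m and z of desk_reel in the frame of rack between 0.013 and 0.023 m and distance of each of shelf_bottle, shelf_reel from where it was at the start of the episode below 0.015 m and horizontal distance between desk_bottle and shelf_bottle between 0.078 and 0.125 m and horizontal distance between desk_bottle and desk_reel between 0.078 and 0.125 m and horizontal distance between desk_reel and shelf_reel between 0.078 and 0.125 m); the robot touches nothing.
It fails at once if a bottle or reel is knocked over (angle between any of desk_bottle, desk_reel, shelf_bottle, shelf_reel's own z axis and vertical above 0.8 rad).
It fails at once if the screwdriver or the pine strip is shifted by more than 30 mm (distance of any of screwdriver, pine_strip from where it was at the start of the episode above 0.03 m).
It also fails if it takes over 54 s, if anything falls off the work surface, if the arm or the gripper's body presses on something with over 40 N, if the wrist force passes 120 N, or if a joint passes its speed limit or range.

### The arm

A 6-joint arm with a two-finger parallel gripper is mounted at the origin on a cart in front of the work surface, level with it; the furniture and walls round the work are solid. World frame = base frame: x ahead of the robot, y to its left, z up, the work surface at z = 0. Lengths are in m, angles in rad, forces in N, time in s.
With the tool pointing down it reaches from about 0.35 to 0.85 m from the base axis. Payload 8.1 kg.
Tool frame: the origin (TCP) lies on the centre line of the jaws, within the pads' length; the fingertips stand 19 mm ahead of it and the grasp point (between the pads) is the TCP; z points along the fingers, y is the direction in which the jaws open and shut (so a half turn about z gives the same grasp; the last joint's range is limited). The gripper opens to 85 mm and grips with 20 to 120 N. Pads are 22 mm wide; open, the fingers measure 114 mm over their backs; the gripper's body (76 mm by 85 mm) begins 54 mm behind the grasp point. The pads swing forward as they close: fully open they stand 13 mm farther back than shut.
Start: joints at [1.084, 0.13, 1.488, -0, 1.523, -0.085], TCP at [0.235, 0.552, 0.212] pointing down, gripper open.
Joint ranges: [-2.96, 2.96], [-0.89, 2.26], [0.02, 2.5], [-1.34, 4.48], [0, 2.73], [-2.66, 2.66]. Speed limits (rad/s): [2.39, 2.39, 2.79, 3.14, 3.14, 3.14].

### API

Orientations are given as a unit quaternion [x, y, z, w].
In Python, from cell import r, capture gives the robot as it stands.
- The arm moves only by the tool send_rows, never from a script. Its argument "steps" is a list of rows, each a list of 3 entries, a list of its own where there are three numbers: the finger opening in mm, from 0 to 85.4, then the shift along the tool's x, y, z in units of 30 mm (1.0 is 30 mm), then the turn, a rotation vector about the tool's x, y, z in units of 5 degrees (1.0 is 5 degrees). In form: [[hand, [x, y, z], [wx, wy, wz]], ...]. A call has 1 to 10 rows; each row shifts and turns the pose as measured when the row begins, along the tool's axes as they then stand; what a row does not reach is not made up. A row lasts 1/10 s, in which the tool goes at most 50 mm and 8.59 degrees, less where a joint would pass 70% of its speed; a pose out of reach is approached as far as the arm can. A call is refused whole if a number of a shift passes 1 or a number of a turn 1, either way. A call with a gripper value outside its range is refused whole. The fingers move at their own pace and stop on an object; "newtons" is the grip in N (left out, the last holds). Time passes only in rows, so rows that do not move let the fingers close. It gives the time, the measured TCP pose, the force and the opening at its end, in the units of the state.
- r.observe(): the state, without advancing time (a new reading comes with each control period).
- capture(name): name is "scene" or "top"; returns a dict with "frame" (400x640x3 uint8, red, green, blue), "depth" (400x640 float32, m along the optical axis (not along the pixel's ray), 0 where there is no reading), "mtx" (3x3 intrinsics, pixels), "xyz" and "orientation" of the camera in the world. Camera axes: x right, y up, looking along -z (the intrinsics and any distortion apply to the point x, -y, -z); pixel columns grow to the right and rows downward; lengths in m; the calibration is good to about 2 mm. A picture is of the moment at which its call begins.
- r.close_job(): hands the job in, once; it reports no verdict.
The state is a dict: "time_s": time; "qpos": joint angles; "joint_vel": joint speeds; "effort": joint torques, N m; "eef_pos": TCP position; "tool_rot": TCP orientation; "wrist_force": force on the tool from outside, world axes, zero at the start; "torque": the same for the moment, N m; "gripper_width": opening from 0.0 (shut) to 1.0 (fully open).
Only numpy, scipy, OpenCV 4.12 (cv2) and the standard library are available. Lean on these libraries where they do the work, as an engineer would, in place of code of your own. Each camera call takes 0.05 s, during which the arm holds its last target.

## Working session

There is one attempt and no reset: what is moved stays moved. The work goes in short steps, Python scripts to look and compute and a tool call to move; the robot and the scene stay as the last step left them, time stands still between calls to the robot, and variables do not carry over. Pictures are saved under pics/ and viewed, and the job is handed in when it is done.

Besides the shell and the picture viewer there is one more tool, called after "Call:" as name([rows], argument=value, ...), one row to a line, values as JSON. send_rows: Moves the arm, as the interface text tells. Its arguments: {"type":"object","properties":{"steps":{"type":"array"},"newtons":{"type":"number"}},"required":["steps"]}

```bash
ls; mkdir -p pics
python3 - <<'E'
from cell import r,capture
import cv2,pickle
print(r.observe())
for n in("scene","top"):
    c=capture(n); pickle.dump(c,open(n+'.pkl','wb')); cv2.imwrite(f'pics/{n}0.png',c['frame'][...,::-1]); print(n,c['mtx'],c['xyz'],c['orientation'],c.keys())
E
```

```text
pics
{'time_s': 0.0, 'qpos': array([ 1.08357998e+00,  1.31178462e-01,  1.48930013e+00,  9.10904561e-06,
        1.52300303e+00, -8.54090734e-02]), 'joint_vel': array([ 0.00076629,  0.001113  , -0.00031312, -0.00032816,  0.00093699,
       -0.0007859 ]), 'effort': array([ 1.04543757e-03, -5.69375432e+01, -5.00574911e+01, -1.07740232e-04,
        1.40252011e-02,  4.24634050e-05]), 'eef_pos': array([0.23435002, 0.55169182, 0.21102269]), 'tool_rot': array([ 1.99555003e-01,  9.79886171e-01, -9.04750763e-04, -2.71102177e-04]), 'wrist_force': array([ 0.10233424, -0.28503236,  0.09977552]), 'torque': array([0.01863059, 0.02421774, 0.00892844]), 'gripper_width': 0.995809242564918}
scene [[474.52428865   0.         327.5321058 ]
 [  0.         474.52428865 208.92133257]
 [  0.           0.           1.        ]] [-0.28842136 -0.62390641  1.21747062] [ 0.33052455 -0.16517266 -0.41001492  0.83388206] dict_keys(['frame', 'depth', 'mtx', 'xyz', 'orientation'])
top [[439.07555708   0.         320.70590712]
 [  0.         439.07555708 201.44317955]
 [  0.           0.           1.        ]] [ 0.25407218 -0.02091368  1.37678396] [ 0.08164019 -0.07350855 -0.64546074  0.75585171] dict_keys(['frame', 'depth', 'mtx', 'xyz', 'orientation'])
```

View pics/scene0.png

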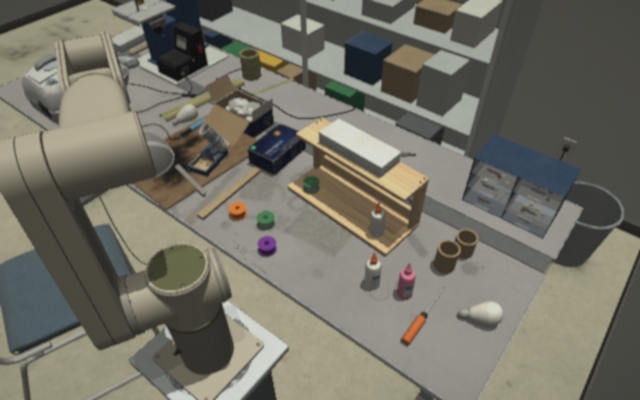

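View pics/top0.png

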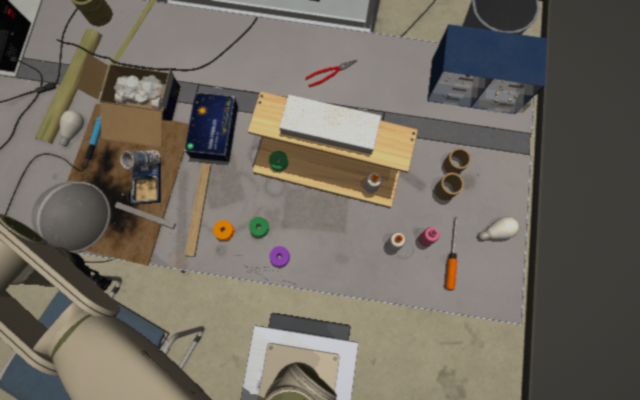

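```bash
cat > h.py <<'E'
import numpy as np,cv2,pickle
from scipy.spatial.transform import Rotation as R
def load(n): return pickle.load(open(n+'.pkl','rb'))
def rays(c,uv):
    uv=np.atleast_2d(uv).astype(float);K=c['mtx']
    d=np.c_[(uv[:,0]-K[0,2])/K[0,0],-(uv[:,1]-K[1,2])/K[1,1],-np.ones(len(uv))]
    return np.array(c['xyz']),R.from_quat(c['orientation']).apply(d)
def onplane(c,uv,z):
    o,d=rays(c,uv); return o+d*((z-o[2])/d[:,2])[:,None]
def cloud(c):
    h,w=c['depth'].shape
    v,u=np.mgrid[:h,:w]
    o,d=rays(c,np.c_[u.ravel(),v.ravel()])
    P=o+d*c['depth'].reshape(-1,1); P[c['depth'].ravel()==0]=np.nan
    return P.reshape(h,w,3)
def project(c,P):
    p=R.from_quat(c['orientation']).inv().apply(np.atleast_2d(P)-c['xyz']);K=c['mtx']
    return np.c_[K[0,2]+K[0,0]*p[:,0]/-p[:,2],K[1,2]+K[1,1]*-p[:,1]/-p[:,2]]
def comps(mask,mn=15):
    n,l,s,ce=cv2.connectedComponentsWithStats(mask.astype(np.uint8))
    return [(l==i,s[i],ce[i]) for i in range(1,n) if s[i,4]>=mn]
E
python3 - <<'E'
from h import *
for n,(a,b,x,y) in dict(scene=(220,480,140,320),top=(180,480,80,280)).items():
    c=load(n); f=c['frame']; hsv=cv2.cvtColor(f,cv2.COLOR_RGB2HSV); P=cloud(c)
    im=f[x:y,a:b]; cv2.imwrite(f'pics/{n}_z.png',cv2.resize(im,None,fx=2.6,fy=2.6,interpolation=cv2.INTER_CUBIC)[...,::-1])
    H,S,V=[hsv[...,i].astype(int) for i in range(3)]
    for nm,m in dict(green=(H>50)&(H<90)&(S>90)&(V>30),orange=(H<12)&(S>120)&(V>80)).items():
        for mm,s,ce in comps(m,6):
            if a<ce[0]<b and x<ce[1]<y:
                p=P[mm]; print(n,nm,ce.round(1),s,np.nanmedian(p,0).round(3),np.nanmax(p[:,2]).round(3),np.nanmin(p[:,2]).round(3))
E
```

```text
scene green [253.4 147.3] [251 145   6   5  22] [0.654 0.449 0.071] 0.081 0.064
scene green [310.4 182.1] [304 178  14   9  80] [0.653 0.168 0.053] 0.06 0.045
scene green [265.2 217.4] [258 212  15  12 130] [0.44  0.194 0.035] 0.042 0.027
scene orange [377.6 208.4] [375 204   6   8  29] [ 0.619 -0.13   0.139] 0.159 0.128
scene orange [245.3 210.7] [245 207   2   8   9] [0.437 0.286 0.003] 0.04 -0.001
scene orange [236.8 217.3] [230 213  16   7  29] [0.398 0.29  0.003] 0.007 -0.002
scene orange [373.6 259. ] [371 254   6   9  36] [ 0.459 -0.224  0.122] 0.141 0.115
top green [189.6 145.8] [186 142   8   8  47] [0.654 0.45  0.074] 0.08 0.066
top green [278.2 160.9] [270 152  18  19 255] [0.655 0.17  0.053] 0.063 0.013
top green [258.6 226.6] [249 217  20  20 280] [0.443 0.195 0.035] 0.044 -0.001
top orange [372.9 176.6] [372 174   4   7   8] [ 0.627 -0.123  0.14 ] 0.146 0.135
top orange [398.  238.4] [396 235   6   7  14] [ 0.458 -0.219  0.124] 0.141 0.116
top orange [448.2 260.5] [448 258   2   6   6] [ 0.432 -0.397  0.021] 0.023 0.018
top orange [453.8 275.2] [446 258  11  32  45] [ 0.389 -0.42   0.024] 0.03 -0.002
top orange [447.1 269.2] [447 265   2  10  11] [ 0.406 -0.398  0.019] 0.024 0.012
```

View pics/scene_z.png

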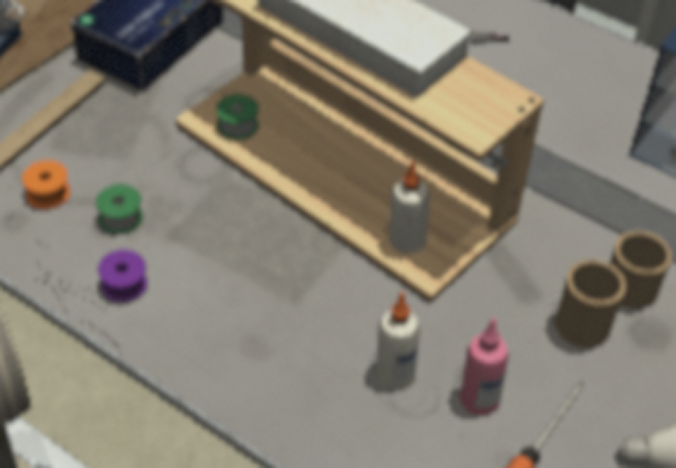

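View pics/top_z.png

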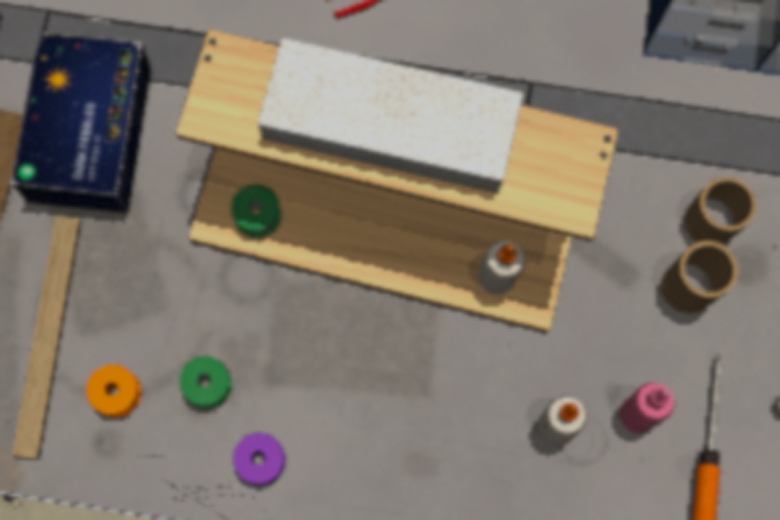

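Run:
```python
from h import *
def circ(p):
    A=np.c_[2*p,np.ones(len(p))]; s=np.linalg.lstsq(A,(p**2).sum(1),rcond=None)[0]; return s[:2],np.sqrt(s[2]+s[0]**2+s[1]**2)
C={n:load(n) for n in('scene','top')}
for n,c in C.items():
    P=cloud(c); f=c['frame']; hsv=cv2.cvtColor(f,cv2.COLOR_RGB2HSV).astype(int)
    m=(hsv[...,0]>50)&(hsv[...,0]<90)&(hsv[...,1]>70)
    for nm,z,g in(('desk_reel',.035,(.443,.195)),('shelf_reel',.053,(.655,.17))):
        # hull of top face pixels on plane z
        sel=m&(np.hypot(P[...,0]-g[0],P[...,1]-g[1])<.045)
        near=(np.hypot(P[...,0]-g[0],P[...,1]-g[1])<.04)&(abs(P[...,2]-z)<.008)
        v,u=np.nonzero(near); q=onplane(c,np.c_[u,v],z)[:,:2]; e=cv2.minEnclosingCircle(q.astype(np.float32))
        print(n,nm,len(q),'zmed',np.median(P[near][:,2]).round(4),'mean',q.mean(0).round(4),'enc',np.round(e[0],4),round(e[1],4))
    # bottle body points
    for nm,z0,g in(('desk_bottle',0,(.458,-.222)),('shelf_bottle',.018,(.62,-.125))):
        for lo,hi in((.02,.05),(.05,.08),(.08,.103)):
            near=(np.hypot(P[...,0]-g[0],P[...,1]-g[1])<.05)&(P[...,2]>z0+lo)&(P[...,2]<z0+hi)
            q=P[near][:,:2]
            if len(q)<8: continue
            d=q.mean(0)-c['xyz'][:2]; 
            ce,rr=circ(q); print(n,nm,lo,len(q),'circ',ce.round(4),rr.round(4),'mean',q.mean(0).round(4))
    # shelf boards
    for z,t in((.018,'low'),(.224,'up')):
        near=(abs(P[...,2]-z)<.006)&(P[...,0]>.5)&(P[...,0]<.95)&(abs(P[...,1]-.02)<.3)&(hsv[...,1]>60)&(hsv[...,0]<30)
        k=max(comps(near,5),key=lambda t:t[1][4]); v,u=np.nonzero(k[0]); q=onplane(c,np.c_[u,v],z)[:,:2].astype(np.float32)
        b=cv2.minAreaRect(q); print(n,t,len(q),cv2.boxPoints(b).round(4).tolist(),b[1])
```

```text
scene desk_reel 182 zmed 0.0346 mean [0.4439 0.1976] enc [0.4438 0.1979] 0.0308
scene shelf_reel 148 zmed 0.053 mean [0.6592 0.1729] enc [0.6581 0.1719] 0.0316
scene desk_bottle 0.02 93 circ [ 0.4585 -0.2268] 0.0212 mean [ 0.4445 -0.2343]
scene desk_bottle 0.05 104 circ [ 0.4596 -0.2246] 0.0219 mean [ 0.446  -0.2325]
scene desk_bottle 0.08 146 circ [ 0.4581 -0.225 ] 0.0169 mean [ 0.4518 -0.2284]
scene shelf_bottle 0.02 86 circ [ 0.6272 -0.1299] 0.0217 mean [ 0.6132 -0.1374]
scene shelf_bottle 0.05 95 circ [ 0.6261 -0.1294] 0.0217 mean [ 0.6122 -0.1368]
scene shelf_bottle 0.08 118 circ [ 0.6231 -0.1302] 0.0169 mean [ 0.617  -0.1337]
scene low 3957 [[0.5659000277519226, -0.2045000046491623], [0.7523000240325928, -0.22380000352859497], [0.7997000217437744, 0.23319999873638153], [0.6133000254631042, 0.2524999976158142]] (0.45941317081451416, 0.1874026656150818)
scene up 1912 [[0.621399998664856, -0.21160000562667847], [0.7547000050544739, -0.2248000055551529], [0.8003000020980835, 0.23479999601840973], [0.6669999957084656, 0.24799999594688416]] (0.461864173412323, 0.1339186578989029)
top
[... 374 characters left out ...]
 -0.2199]
top shelf_bottle 0.02 33 circ [ 0.6288 -0.1303] 0.023 mean [ 0.6124 -0.1244]
top shelf_bottle 0.05 34 circ [ 0.6279 -0.1302] 0.0232 mean [ 0.6097 -0.1247]
top shelf_bottle 0.08 126 circ [ 0.6256 -0.1296] 0.0187 mean [ 0.6207 -0.128 ]
top low 4475 [[0.5705999732017517, -0.20329999923706055], [0.6952999830245972, -0.21559999883174896], [0.7404999732971191, 0.2410999983549118], [0.6158000230789185, 0.2535000145435333]] (0.4589894413948059, 0.12531331181526184)
top up 3672 [[0.6276999711990356, -0.20900000631809235], [0.7569000124931335, -0.22179999947547913], [0.8019000291824341, 0.23499999940395355], [0.6726999878883362, 0.24770000576972961]] (0.4589967727661133, 0.12986263632774353)
```

Run:
```python
from h import *
c=load('top'); P=cloud(c)
hsv=cv2.cvtColor(c['frame'],cv2.COLOR_RGB2HSV).astype(int)
H,S,V=[hsv[...,i] for i in range(3)]
for nm,m,z in(('purple',(H>125)&(H<155)&(S>90),.035),('orange',(H>5)&(H<16)&(S>150),.035),('pink',(H>160)&(S>80),.1)):
    for mm,s,ce in comps(m,60):
        k=mm&(P[...,2]>.02)
        v,u=np.nonzero(k); 
        if len(v)<20: continue
        q=P[k][:,:2].astype(np.float32); e=cv2.minEnclosingCircle(q); print(nm,ce.round(0),np.round(e[0],3),round(e[1],3),np.nanmax(P[k][:,2]).round(3))
# grippers fingers
Rm=R.from_quat([1.99555003e-01,9.79886171e-01,0,0]).as_matrix(); print(Rm.round(3))
```

```text
purple [279. 256.] [0.364 0.118] 0.03 0.048
orange [451. 273.] [ 0.395 -0.404] 0.049 0.035
pink [429. 236.] [ 0.491 -0.32 ] 0.024 0.148
[[-0.92   0.391  0.   ]
 [ 0.391  0.92   0.   ]
 [ 0.     0.    -1.   ]]
```

```bash
cat > plan.py <<'E'
import sys; from h import *
from cell import r
def Rt(th,ps):
    z=np.array([np.sin(th)*np.cos(ps),np.sin(th)*np.sin(ps),-np.cos(th)]);y=np.array([-np.sin(ps),np.cos(ps),0])
    return np.c_[np.cross(y,z),y,z]
def plan(p,th=np.radians(40),ps=-.1035):
    s=r.observe(); Rc=R.from_quat(s['tool_rot']).as_matrix(); T=Rt(th,ps)
    p=np.array(p,float)
    print('t',round(s['time_s'],2),'pos',s['eef_pos'].round(4),'q',s['qpos'].round(2),'F',s['wrist_force'].round(1),'w',round(s['gripper_width'],3))
    print('turn units',np.degrees(R.from_matrix(Rc.T@T).as_rotvec()/5).round(2),' shift(units) now-frame',(Rc.T@(p-s['eef_pos'])/.03).round(3),' target-frame',(T.T@(p-s['eef_pos'])/.03).round(3))
if __name__=='__main__': 
    a=list(map(float,sys.argv[1:])); plan(a[:3],*([np.radians(a[3])] if len(a)>3 else []))
E
python3 plan.py .4445 .1977 .12
```

```text
t 0.1 pos [0.2344 0.5518 0.2112] q [ 1.08  0.13  1.49  0.    1.52 -0.09] F [-0.6  0.1 -0.2] w 0.997
turn units [-1.21 -7.94 -3.27]  shift(units) now-frame [-11.062  -8.118   3.05 ]  target-frame [ -4.317 -11.015   7.589]
```

Call:
send_rows([
  [76, [0, -0.8, 0], [-0.15, -1, -0.41]],
  [76, [0, -0.8, 0], [-0.15, -1, -0.41]],
  [76, [0, -0.8, 0], [-0.15, -1, -0.41]],
  [76, [0, -0.8, 0], [-0.15, -1, -0.41]],
  [76, [0, -0.8, 0], [-0.15, -1, -0.41]],
  [76, [0, -0.8, 0], [-0.15, -1, -0.41]],
  [76, [0, -0.8, 0], [-0.15, -1, -0.41]],
  [76, [0, -0.8, 0], [-0.15, -1, -0.41]],
])

```text
time_s: 0.9
eef_pos: [0.1855, 0.3619, 0.2062]
tool_rot: [0.045, 0.934, -0.019, 0.355]
wrist_force: [-1.7, -0.6, 0.9]
gripper_width: 0.891
```

```bash
python3 plan.py .4445 .1977 .12
```

```text
t 0.9 pos [0.1855 0.3619 0.2062] q [ 1.61 -0.39  2.15 -0.72  1.52  0.23] F [-1.7 -0.6  0.9] w 0.891
turn units [0.01 0.32 0.09]  shift(units) now-frame [-4.9   -4.595  8.223]  target-frame [-5.165 -4.55   8.085]
```

Call:
send_rows([
  [76, [-0.6, -0.5, 0.8], [0, 0.16, 0.05]],
  [76, [-0.6, -0.5, 0.8], [0, 0.16, 0.05]],
  [76, [-0.6, -0.5, 0.8], [0, 0, 0]],
  [76, [-0.6, -0.5, 0.8], [0, 0, 0]],
  [76, [-0.6, -0.5, 0.9], [0, 0, 0]],
  [76, [-0.6, -0.5, 0.9], [0, 0, 0]],
  [76, [-0.5, -0.5, 0.9], [0, 0, 0]],
  [76, [-0.5, -0.5, 0.9], [0, 0, 0]],
  [76, [-0.5, -0.5, 0.8], [0, 0, 0]],
  [76, [0, 0, 0], [0, 0, 0]],
])

```text
time_s: 1.9
eef_pos: [0.4381, 0.1995, 0.1262]
tool_rot: [0.036, 0.938, -0.015, 0.344]
wrist_force: [0.4, -0.5, 0.1]
gripper_width: 0.888
```

```bash
python3 plan.py .4445 .1977 .024;python3 - <<'E'
from h import *
from cell import capture
for n in('top','scene'):
    c=capture(n); pickle.dump(c,open(n+'1.pkl','wb'));cv2.imwrite(f'pics/{n}1.png',cv2.resize(c['frame'][100:330,150:450],None,fx=2.5,fy=2.5)[...,::-1])
E
```

```text
t 1.9 pos [0.4381 0.1995 0.1262] q [ 0.68 -0.71  2.5  -0.6   0.9  -0.54] F [ 0.4 -0.5  0.1] w 0.888
turn units [0.16 0.06 0.24]  shift(units) now-frame [ 2.038 -0.036  2.74 ]  target-frame [ 2.023 -0.039  2.751]
```

View pics/top1.png

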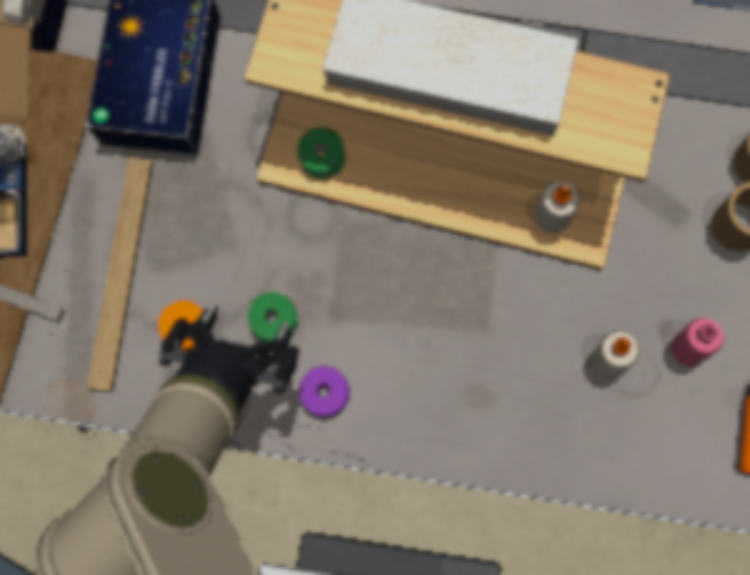

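View pics/scene1.png

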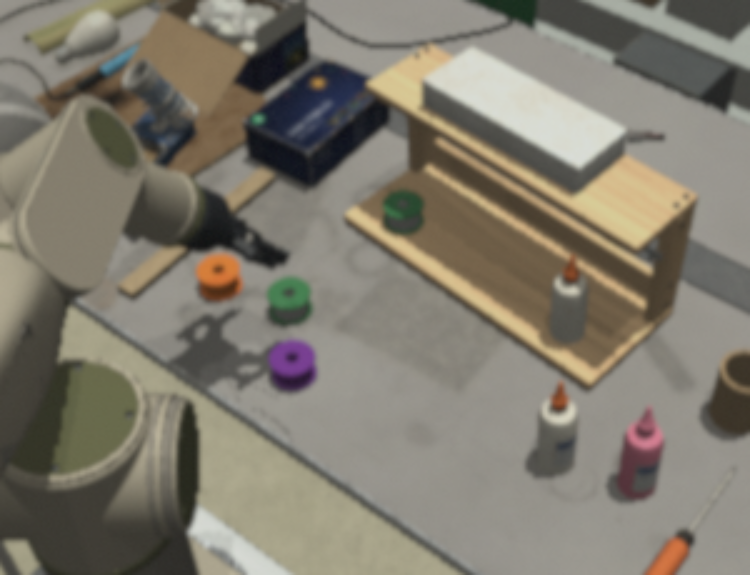

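```bash
python3 plan.py .4445 .1977 .08 25
```

```text
t 2.0 pos [0.4363 0.2014 0.1262] q [ 0.69 -0.71  2.5  -0.61  0.9  -0.54] F [0.3 0.2 0.7] w 0.892
turn units [0.15 3.05 0.27]  shift(units) now-frame [ 0.781 -0.098  1.358]  target-frame [ 0.394 -0.094  1.517]
```

Call:
send_rows([
  [76, [0.1, 0, 0.2], [0, 0.8, 0.1]],
  [76, [0.1, 0, 0.3], [0, 0.8, 0.1]],
  [76, [0.1, 0, 0.3], [0.1, 0.8, 0.1]],
  [76, [0.1, 0, 0.3], [0, 0.6, 0]],
  [76, [0, 0, 0.2], [0, 0, 0]],
  [76, [0, 0, 0], [0, 0, 0]],
])

```text
time_s: 2.6
eef_pos: [0.4413, 0.2074, 0.0841]
tool_rot: [0.045, 0.976, -0.007, 0.212]
wrist_force: [0.2, -0.1, -0.5]
gripper_width: 0.892
```

```bash
python3 plan.py .4445 .1977 .05 25
```

```text
t 2.6 pos [0.4413 0.2074 0.0841] q [ 0.52 -0.44  2.3  -0.29  0.94 -0.83] F [ 0.2 -0.1 -0.5] w 0.892
turn units [ 0.11 -0.09  0.1 ]  shift(units) now-frame [ 0.349 -0.317  1.09 ]  target-frame [ 0.355 -0.309  1.09 ]
```

Call:
send_rows([
  [76, [0.1, -0.15, 0.3], [0.1, -0.1, 0.1]],
  [76, [0.15, -0.16, 0.4], [0, 0, 0]],
  [76, [0.1, 0, 0.4], [0, 0, 0]],
  [76, [0, 0, 0], [0, 0, 0]],
])

```text
time_s: 3.0
eef_pos: [0.4416, 0.2003, 0.0488]
tool_rot: [0.047, 0.975, -0.011, 0.219]
wrist_force: [-0.5, -0.5, -0.5]
gripper_width: 0.886
```

```bash
python3 plan.py .4445 .1977 .022 25
python3 - <<'E'
from h import *
from cell import capture
for n in('top','scene'):
    c=capture(n); pickle.dump(c,open(n+'2.pkl','wb'));cv2.imwrite(f'pics/{n}2.png',cv2.resize(c['frame'][170:290,180:340],None,fx=4.5,fy=4.5,interpolation=cv2.INTER_CUBIC)[...,::-1])
E
```

```text
t 3.0 pos [0.4416 0.2003 0.0488] q [ 0.51 -0.4   2.35 -0.33  0.85 -0.78] F [-0.5 -0.5 -0.5] w 0.886
turn units [0.03 0.06 0.07]  shift(units) now-frame [ 0.289 -0.076  0.853]  target-frame [ 0.284 -0.076  0.854]
```

View pics/top2.png

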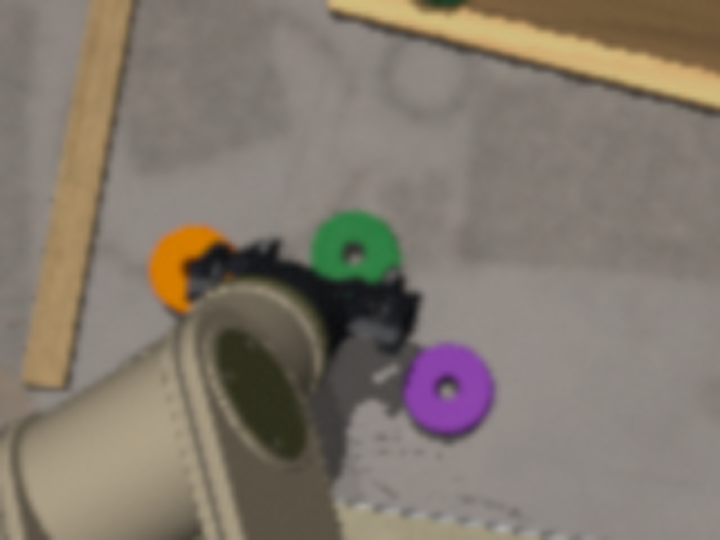

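View pics/scene2.png

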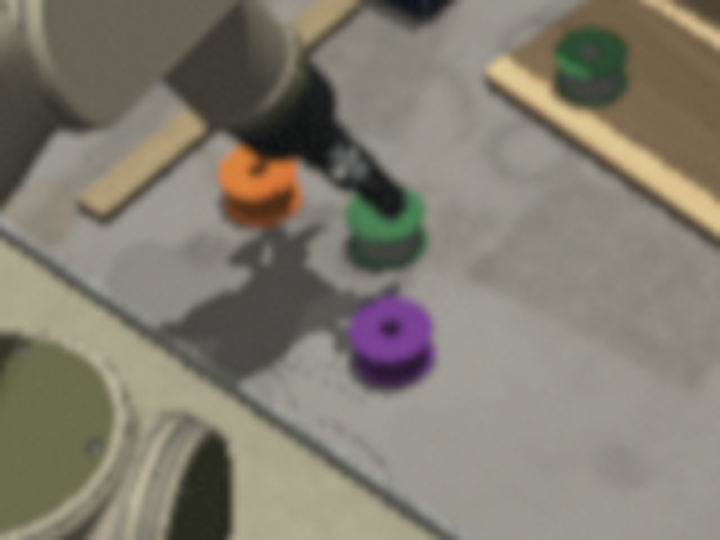

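Run:
```python
from h import *
from cell import r
s=r.observe(); Rc=R.from_quat(s['tool_rot']).as_matrix()
for n in('top2','scene2'):
    c=load(n);P=cloud(c); f=c['frame'].astype(int)
    q=(P-s['eef_pos'])@Rc
    d=np.linalg.norm(P-s['eef_pos'],axis=2)<.075
    dark=(f.max(2)<75)&d&(P[...,2]>.045)
    t=q[dark]
    for a,b in((-.06,-.04),(-.04,-.02),(-.02,0),(0,.03)):
        k=t[(t[:,2]>a)&(t[:,2]<b)]
        for sg in(1,-1):
            kk=k[k[:,1]*sg>.01]
            if len(kk)>2: print(n,a,sg,len(kk),'y',(np.percentile(kk[:,1],[2,50,98])*1e3).round(),'x',(np.percentile(kk[:,0],[2,50,98])*1e3).round())
    g=(f[...,1]>f[...,0]+25)&(f[...,1]>f[...,2]+15)&(abs(P[...,2]-.035)<.008)&(np.hypot(P[...,0]-.4445,P[...,1]-.1977)<.05)
    v,u=np.nonzero(g);e=cv2.minEnclosingCircle(onplane(c,np.c_[u,v],.035)[:,:2].astype(np.float32)); print('green',e)
```

```text
top2 -0.06 1 6 y [37. 40. 50.] x [-11.  -6.  -1.]
top2 -0.06 -1 6 y [-52. -49. -45.] x [-6. -5. -1.]
top2 -0.04 1 4 y [38. 38. 39.] x [-6. -1.  6.]
green ((0.4453715682029724, 0.19795621931552887), 0.029178734868764877)
scene2 -0.06 -1 7 y [-51. -48. -41.] x [-4.  4. 12.]
scene2 -0.04 -1 5 y [-46. -45. -43.] x [-2.  4. 10.]
green ((0.44300922751426697, 0.1962379515171051), 0.028783807530999184)
```

Call:
send_rows([
  [76, [0.1, -0.1, 0.35], [0, 0, 0]],
  [76, [0.1, 0, 0.3], [0, 0, 0]],
  [76, [0.1, 0, 0.22], [0, 0, 0]],
  [76, [0, 0, 0], [0, 0, 0]],
])

```text
time_s: 3.5
eef_pos: [0.4464, 0.1987, 0.0233]
tool_rot: [0.047, 0.974, -0.009, 0.221]
wrist_force: [-0.2, -0.6, 0.3]
gripper_width: 0.887
```

```bash
python3 plan.py .4445 .1977 .022 25
```

```text
t 3.5 pos [0.4464 0.1987 0.0233] q [ 0.5  -0.34  2.36 -0.35  0.77 -0.76] F [-0.2 -0.6  0.3] w 0.887
turn units [0.07 0.12 0.08]  shift(units) now-frame [ 0.072 -0.04   0.012]  target-frame [ 0.071 -0.041  0.013]
```

Call:
send_rows([
  [76, [0.07, 0, 0.07], [0, 0, 0]],
  [40, [0, 0, 0], [0, 0, 0]],
  [40, [0, 0, 0], [0, 0, 0]],
  [40, [0, 0, 0], [0, 0, 0]],
  [40, [0, 0, 0], [0, 0, 0]],
  [40, [0, 0, 0], [0, 0, 0]],
  [40, [0, 0, 0], [0, 0, 0]],
], newtons=50)

```text
time_s: 4.2
eef_pos: [0.446, 0.1989, 0.0209]
tool_rot: [0.047, 0.974, -0.009, 0.222]
wrist_force: [0.2, -0.5, 0.7]
gripper_width: 0.469
```

```bash
python3 plan.py .4445 .1977 .08 25
```

```text
t 4.2 pos [0.446  0.1989 0.0209] q [ 0.51 -0.33  2.36 -0.36  0.77 -0.75] F [ 0.2 -0.5  0.7] w 0.469
turn units [0.07 0.13 0.07]  shift(units) now-frame [-0.812 -0.04  -1.796]  target-frame [-0.793 -0.046 -1.805]
```

Run:
```python
from h import *
from cell import capture
ims=[]
for n in('top','scene'):
    c=capture(n); pickle.dump(c,open(n+'3.pkl','wb'));ims.append(cv2.resize(c['frame'][170:290,200:320],(400,400),interpolation=cv2.INTER_CUBIC))
cv2.imwrite('pics/b3.png',np.hstack(ims)[...,::-1])
```

```text
(no output)
```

View pics/b3.png

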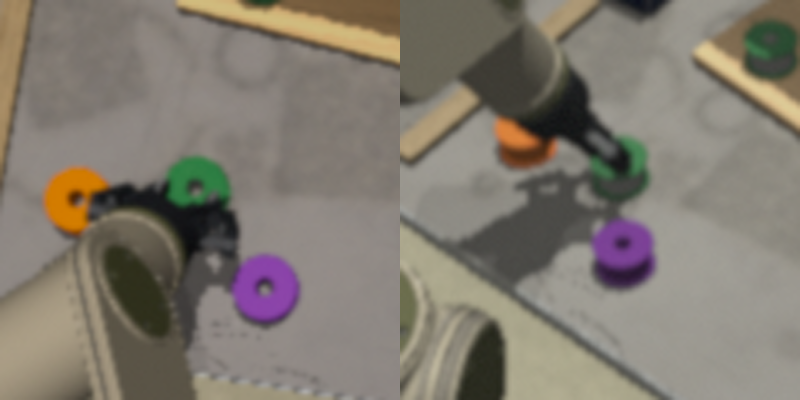

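Run:
```python
from h import *
from cell import r
s=r.observe(); Rc=R.from_quat(s['tool_rot']).as_matrix(); print(s['eef_pos'],s['gripper_width'])
for n in('top3','scene3'):
    c=load(n);P=cloud(c); f=c['frame'].astype(int)
    q=(P-s['eef_pos'])@Rc
    d=np.linalg.norm(P-s['eef_pos'],axis=2)<.09
    dark=(f.max(2)<90)&d&(P[...,2]>.02)
    v,u=np.nonzero(dark); t=q[dark]; o=np.argsort(-t[:,2])
    print(n); 
    for i in o[:22]: print(u[i],v[i],(t[i]*1e3).round(0),(P[v[i],u[i]]*1e3).round(0),f[v[i],u[i]])
    print(n,'TCP px',project(c,s['eef_pos']).round(1),'reel centre top px',project(c,[.4445,.1977,.035]).round(1))
    g=(f[...,1]>f[...,0]+25)&(f[...,1]>f[...,2]+15)&(abs(P[...,2]-.035)<.008)&(np.hypot(P[...,0]-.4445,P[...,1]-.1977)<.05)
    v,u=np.nonzero(g);e=cv2.minEnclosingCircle(onplane(c,np.c_[u,v],.035)[:,:2].astype(np.float32)); print('green',e)
```

```text
[0.44593813 0.1989183  0.02084302] 0.47380883579756866
top3
258 224 [-6.  3.  3.] [453. 201.  21.] [46 67 50]
259 224 [-7. -0.  2.] [453. 198.  22.] [48 73 53]
257 224 [-8.  4. -6.] [451. 203.  29.] [44 73 49]
256 225 [-4.  7. -6.] [448. 205.  28.] [46 81 52]
267 229 [ -4. -31. -16.] [439. 168.  37.] [33 80 45]
250 229 [  9.  20. -19.] [432. 220.  34.] [29 68 40]
255 231 [ 11.   3. -21.] [428. 204.  35.] [36 82 48]
249 228 [  5.  23. -23.] [433. 223.  39.] [19 38 24]
254 231 [ 11.   6. -23.] [427. 206.  37.] [35 85 48]
250 226 [ -2.  21. -24.] [439. 220.  44.] [23 59 31]
250 228 [  4.  19. -25.] [434. 220.  42.] [32 79 43]
266 229 [ -6. -30. -27.] [437. 170.  48.] [36 79 47]
250 225 [ -6.  21. -27.] [442. 220.  48.] [31 60 37]
250 224 [-10.  21. -30.] [444. 220.  53.] [47 78 52]
265 229 [ -7. -28. -31.] [436. 172.  52.] [46 66 51]
266 231 [ -3. -32. -34.] [431. 168.  53.] [24 39 29]
249 227 [ -2.  21. -36.] [434. 221.  54.] [21 31 23]
264 229 [ -9. -26. -38.] [435. 174.  59.] [67 70 68]
249 225 [ -9.  21. -39.] [440. 221.  60.] [48 49 47]
246 225 [ -7.  30. -39.] [438. 230.  59.] [76
[... 856 characters left out ...]
-14.] [433. 175.  32.] [46 66 49]
265 223 [ 13. -18. -15.] [426. 182.  28.] [47 58 48]
242 212 [ 31.  82. -15.] [419. 284.  21.] [80 45 25]
261 219 [ 11.   3. -17.] [429. 203.  31.] [48 75 53]
269 220 [ -3. -25. -17.] [438. 175.  38.] [52 88 59]
267 222 [  7. -24. -18.] [430. 177.  34.] [38 52 39]
269 222 [  3. -30. -18.] [433. 170.  36.] [54 83 59]
263 221 [ 12. -10. -19.] [426. 191.  32.] [50 83 56]
243 212 [ 30.  76. -19.] [418. 278.  26.] [57 34 19]
263 223 [ 18. -16. -20.] [420. 186.  31.] [60 86 63]
266 222 [  9. -23. -20.] [427. 178.  35.] [38 49 40]
scene3 TCP px [[265.6 218.7]] reel centre top px [[265.2 216.3]]
green ((0.44299647212028503, 0.19622807204723358), 0.02877812460064888)
```

Call:
send_rows([
  [32, [0, 0, 0], [0, 0, 0]],
  [32, [0, 0, 0], [0, 0, 0]],
])

```text
time_s: 4.5
eef_pos: [0.446, 0.1989, 0.0209]
tool_rot: [0.047, 0.974, -0.009, 0.222]
wrist_force: [0.0, 0.1, 0.5]
gripper_width: 0.374
```

Run:
```python
from h import *
from cell import capture,r
s=r.observe();print(s['gripper_width'],s['wrist_force'])
ims=[]
for n in('top','scene'):
    c=capture(n); pickle.dump(c,open(n+'4.pkl','wb'));ims.append(cv2.resize(c['frame'][190:250,230:290],(400,400),interpolation=cv2.INTER_CUBIC))
    P=cloud(c);f=c['frame'].astype(int)
    g=(f[...,1]>f[...,0]+25)&(f[...,1]>f[...,2]+15)&(abs(P[...,2]-.035)<.01)&(np.hypot(P[...,0]-.4445,P[...,1]-.1977)<.06)
    v,u=np.nonzero(g);e=cv2.minEnclosingCircle(onplane(c,np.c_[u,v],.035)[:,:2].astype(np.float32)); print('green',e)
cv2.imwrite('pics/b4.png',np.hstack(ims)[...,::-1])
```

```text
0.37424896934658414 [0.00110934 0.11652649 0.52076918]
green ((0.4450417160987854, 0.19739392399787903), 0.029741287231445312)
green ((0.44299647212028503, 0.19622807204723358), 0.02877812460064888)
```

View pics/b4.png

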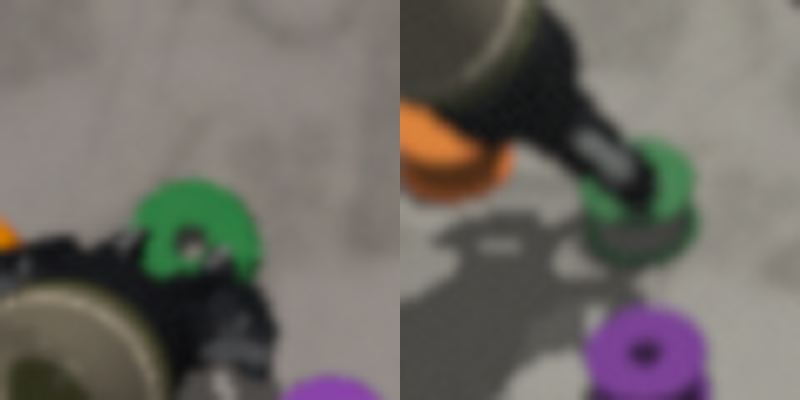

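Call:
send_rows([
  [60, [0, 0, 0], [0, 0, 0]],
  [76, [-0.3, 0, -0.7], [0, 0, 0]],
  [76, [-0.3, 0, -0.7], [0, 0, 0]],
  [76, [-0.3, 0, -0.7], [0, 0, 0]],
  [76, [-0.3, 0, -0.7], [0, 0, 0]],
  [76, [0, 0, 0], [0, 0, 0]],
])

```text
time_s: 5.2
eef_pos: [0.4404, 0.1982, 0.1135]
tool_rot: [0.047, 0.974, -0.01, 0.22]
wrist_force: [0.9, 0.8, 0.7]
gripper_width: 0.89
```

Run:
```python
from h import *
from cell import capture,r
s=r.observe();print(s['gripper_width'],s['eef_pos'],s['qpos'].round(3)); Rc=R.from_quat(s['tool_rot']).as_matrix()
ims=[]
for n in('top','scene'):
    c=capture(n); pickle.dump(c,open(n+'5.pkl','wb'))
    f=c['frame'].copy(); im=cv2.resize(f[170:250,220:300],(400,400),interpolation=cv2.INTER_CUBIC)
    T=s['eef_pos']
    for p in (T,T+Rc@[0,0,.019],T+Rc@[0,.038,.0],T+Rc@[0,-.038,0],T+Rc@[0,0,-.054]):
        u=(project(c,p)[0]-[220,170]+.5)*5-.5; cv2.circle(im,tuple(u.round().astype(int).tolist()),4,(255,0,0),1)
    ims.append(im)
cv2.imwrite('pics/b5.png',np.hstack(ims)[...,::-1])
```

```text
0.8895621523782895 [0.44037513 0.19822503 0.11354669] [ 0.511 -0.515  2.302 -0.294  1.002 -0.849]
```

View pics/b5.png

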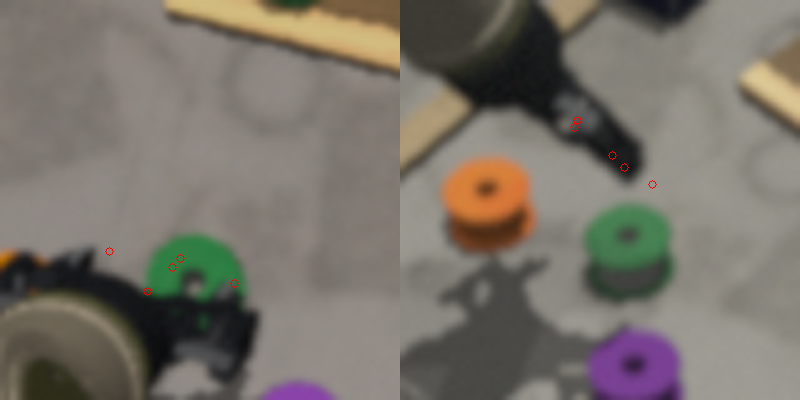

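```bash
python3 - <<'E'
from h import *
from cell import r
s=r.observe(); Rc=R.from_quat(s['tool_rot']).as_matrix(); T=s['eef_pos']
for n in('top5','scene5'):
    c=load(n);P=cloud(c)
    q=(P-T)@Rc*1e3
    d=(P[...,2]>.06)&(np.linalg.norm(P-T,axis=2)<.12)
    v,u=np.nonzero(d); t=q[d]
    for sg in(1,-1):
        k=t[:,1]*sg>12; o=np.argsort(-t[k][:,2])[:14]
        print(n,sg); print(np.c_[u[k][o],v[k][o],t[k][o].round(0),(P[d][k][o]*1e3).round(0)].astype(int).tolist())
    im=c['frame'][175:245,220:290]; cv2.imwrite(f'pics/{n}z.png',cv2.resize(im,(560,560),interpolation=cv2.INTER_LINEAR)[...,::-1])
E
python3 -c "
import cv2,numpy as np
cv2.imwrite('pics/z5.png',cv2.resize(np.hstack([cv2.imread('pics/%s5z.png'%n) for n in('top','scene')]),(800,400)))"
```

```text
top5 1
[[238, 223, -1, 40, -34, 429, 238, 141], [238, 222, -4, 40, -35, 431, 238, 144], [238, 221, -8, 40, -38, 434, 238, 147], [238, 220, -12, 40, -40, 436, 238, 151], [238, 219, -15, 41, -40, 439, 238, 152], [236, 219, -13, 46, -40, 438, 244, 152], [237, 219, -14, 43, -41, 438, 241, 153], [234, 220, -10, 50, -44, 434, 248, 154], [237, 223, -4, 40, -44, 427, 239, 151], [236, 220, -12, 44, -46, 434, 242, 157], [233, 220, -10, 52, -46, 433, 251, 156], [237, 221, -10, 41, -47, 432, 239, 157], [237, 222, -8, 40, -48, 429, 238, 156], [237, 220, -15, 39, -54, 434, 238, 165]]
top5 -1
[[267, 228, -9, -45, -38, 427, 153, 148], [265, 226, -14, -39, -38, 431, 159, 150], [266, 228, -9, -43, -38, 426, 156, 148], [264, 226, -14, -36, -41, 430, 162, 153], [266, 227, -13, -43, -42, 428, 156, 153], [265, 227, -13, -40, -45, 428, 158, 156], [267, 229, -10, -48, -49, 423, 151, 159], [266, 229, -10, -45, -50, 422, 154, 159], [264, 227, -15, -39, -52, 426, 160, 164], [267, 231, -6, -50, -53, 417, 150, 161], [265, 229, -10, -43, -54, 421, 156, 163], [267, 230, -10, -49, -56, 419, 150, 165], [265, 228, -14, -43, -57, 423, 156, 167], [264, 228, -14, -40, -58, 423, 158, 168]]
scene5 1
[]
scene5 -1
[[265, 206, 7, -39, -29, 416, 160, 133], [267, 204, -1, -43, -34, 421, 155, 141], [268, 201, -10, -39, -34, 430, 159, 145], [264, 205, 8, -40, -39, 412, 159, 142], [266, 205, 4, -48, -41, 413, 152, 145], [268, 203, -5, -49, -41, 421, 150, 149], [265, 205, 6, -45, -41, 412, 155, 145], [267, 203, -3, -48, -44, 418, 151, 151], [266, 204, 2, -48, -45, 413, 152, 149], [266, 203, -1, -46, -45, 416, 154, 151], [268, 202, -7, -50, -46, 421, 149, 154], [263, 205, 10, -43, -47, 406, 157, 148], [267, 202, -5, -49, -50, 417, 150, 157], [265, 204, 4, -49, -50, 409, 151, 154]]
```

View pics/z5.png

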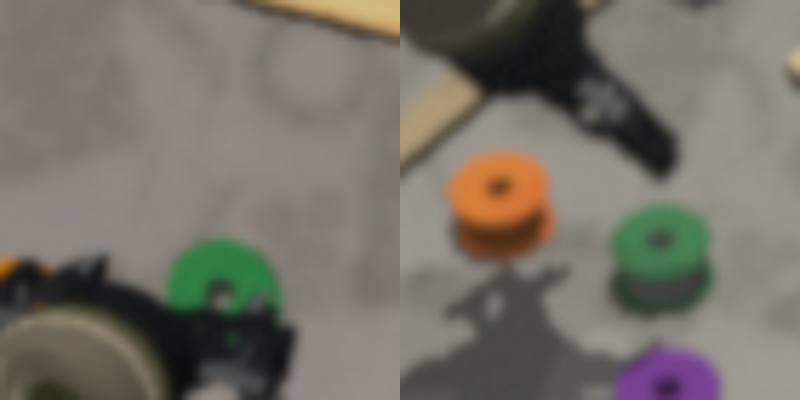

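```bash
python3 - <<'E'
t=open('plan.py').read()
t=t.replace("p=np.array(p,float)","off=np.array([-.003,0,-.037]); p=np.array(p,float)-T@off; print('true',(s['eef_pos']+Rc@off).round(4))")
open('plan.py','w').write(t)
E
python3 plan.py .4445 .1977 .08 25
```

```text
true [0.4257 0.1986 0.1446]
t 5.3 pos [0.4387 0.1973 0.1098] q [ 0.51 -0.51  2.31 -0.29  1.   -0.85] F [-0.8  0.1 -0.6] w 0.889
turn units [0.02 0.04 0.09]  shift(units) now-frame [0.354 0.033 2.215]  target-frame [0.347 0.035 2.216]
```

Call:
send_rows([
  [76, [0.1, 0, 0.7], [0, 0, 0.1]],
  [76, [0.1, 0, 0.7], [0, 0, 0]],
  [76, [0.1, 0, 0.7], [0, 0, 0]],
  [76, [0, 0, 0], [0, 0, 0]],
])

```text
time_s: 5.7
eef_pos: [0.4549, 0.1942, 0.0423]
tool_rot: [0.051, 0.975, -0.011, 0.215]
wrist_force: [-1.1, -0.1, -0.5]
gripper_width: 0.889
```

```bash
python3 plan.py .4445 .1977 .024 25;  python3 - <<'E'
from h import *
from cell import r,capture
s=r.observe(); Rc=R.from_quat(s['tool_rot']).as_matrix(); T=s['eef_pos']; ims=[]
for n in('top','scene'):
    c=capture(n);P=cloud(c)
    q=(P-T)@Rc*1e3
    d=(P[...,2]>.045)&(np.linalg.norm(P-T,axis=2)<.12)
    v,u=np.nonzero(d); t=q[d]
    for sg in(1,-1):
        k=t[:,1]*sg>12; o=np.argsort(-t[k][:,2])[:10]
        print(n,sg); print(np.c_[u[k][o],v[k][o],t[k][o].round(0)].astype(int).tolist())
    ims.append(cv2.resize(c['frame'][180:250,220:290],(400,400),interpolation=cv2.INTER_CUBIC))
cv2.imwrite('pics/b6.png',np.hstack(ims)[...,::-1])
E
```

```text
true [0.4421 0.1956 0.0771]
t 5.7 pos [0.4549 0.1942 0.0423] q [ 0.48 -0.35  2.32 -0.32  0.82 -0.81] F [-1.1 -0.1 -0.5] w 0.889
turn units [-0.   -0.02 -0.  ]  shift(units) now-frame [0.68  0.079 1.635]  target-frame [0.682 0.079 1.634]
top 1
[[245, 219, -10, 38, -36], [244, 221, -4, 40, -38], [243, 218, -12, 44, -38], [244, 222, -1, 39, -38], [240, 220, -6, 51, -43], [244, 220, -9, 39, -44], [243, 219, -11, 42, -44], [244, 219, -12, 39, -44], [242, 219, -11, 45, -47], [239, 220, -6, 53, -47]]
top -1
[[271, 227, -8, -44, -38], [271, 226, -11, -44, -39], [269, 226, -10, -38, -41], [271, 228, -6, -45, -42], [270, 226, -12, -41, -44], [270, 228, -6, -43, -44], [272, 228, -8, -49, -46], [271, 229, -5, -47, -50], [272, 230, -4, -51, -51], [270, 227, -11, -43, -52]]
scene 1
[]
scene -1
[[271, 218, 8, -44, -35], [272, 217, 4, -45, -36], [274, 213, -11, -41, -36], [270, 218, 10, -42, -36], [274, 214, -8, -44, -37], [273, 216, -1, -49, -41], [270, 217, 8, -43, -42], [272, 216, 2, -47, -44], [273, 215, -3, -48, -44], [273, 214, -5, -46, -45]]
```

View pics/b6.png

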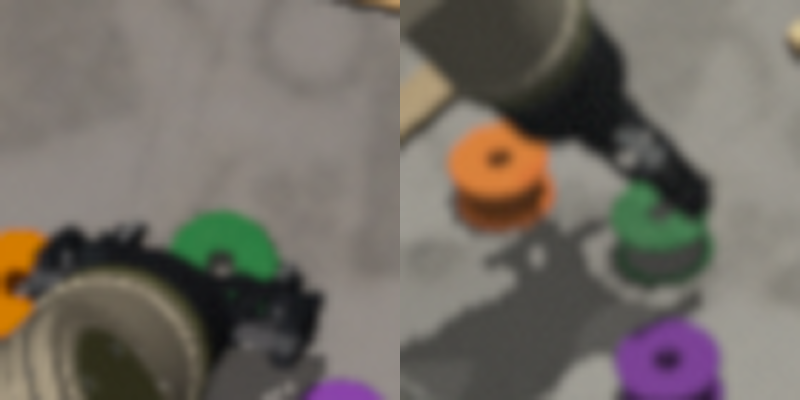

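Call:
send_rows([
  [76, [0.2, 0.08, 0.45], [0, 0, 0]],
  [76, [0.2, 0, 0.45], [0, 0, 0]],
  [76, [0.15, 0, 0.45], [0, 0, 0]],
  [76, [0.1, 0, 0.3], [0, 0, 0]],
  [76, [0, 0, 0], [0, 0, 0]],
])

```text
time_s: 6.3
eef_pos: [0.463, 0.1997, -0.0034]
tool_rot: [0.051, 0.974, -0.008, 0.22]
wrist_force: [-0.5, -0.4, -0.7]
gripper_width: 0.891
```

```bash
python3 plan.py .4445 .1977 .019 25
```

```text
true [0.4498 0.2008 0.0313]
t 6.3 pos [ 0.463   0.1997 -0.0034] q [ 0.48 -0.22  2.33 -0.38  0.69 -0.73] F [-0.5 -0.4 -0.7] w 0.891
turn units [ 0.06  0.1  -0.02]  shift(units) now-frame [ 0.335 -0.131  0.297]  target-frame [ 0.333 -0.129  0.301]
```

Call:
send_rows([
  [76, [0.18, -0.1, 0.15], [0, 0.05, 0]],
  [76, [0.17, -0.05, 0.2], [0, 0, 0]],
  [76, [0, 0, 0], [0, 0, 0]],
])

```text
time_s: 6.6
eef_pos: [0.4583, 0.1962, -0.0162]
tool_rot: [0.051, 0.974, -0.008, 0.219]
wrist_force: [-0.3, -0.3, -0.3]
gripper_width: 0.895
```

```bash
python3 plan.py .4445 .1977 .019 25
```

```text
true [0.4452 0.1973 0.0185]
t 6.6 pos [ 0.4583  0.1962 -0.0162] q [ 0.48 -0.21  2.34 -0.38  0.66 -0.72] F [-0.3 -0.3 -0.3] w 0.895
turn units [ 0.08  0.07 -0.02]  shift(units) now-frame [ 0.023  0.003 -0.027]  target-frame [ 0.023  0.002 -0.026]
```

Call:
send_rows([
  [50, [0, 0, 0], [0, 0, 0]],
  [50, [0, 0, 0], [0, 0, 0]],
  [50, [0, 0, 0], [0, 0, 0]],
  [50, [0, 0, 0], [0, 0, 0]],
], newtons=50)

```text
time_s: 7.0
eef_pos: [0.4591, 0.1964, -0.0148]
tool_rot: [0.051, 0.974, -0.008, 0.22]
wrist_force: [0.4, 0.5, -2.6]
gripper_width: 0.652
```

```bash
python3 plan.py .4445 .1977 .08 25
```

```text
true [0.446  0.1975 0.0199]
t 7.0 pos [ 0.4591  0.1964 -0.0148] q [ 0.48 -0.21  2.34 -0.38  0.66 -0.72] F [ 0.4  0.5 -2.6] w 0.652
turn units [ 0.08  0.09 -0.03]  shift(units) now-frame [-0.806  0.007 -1.83 ]  target-frame [-0.792 -0.009 -1.836]
```

Call:
send_rows([
  [50, [-0.1, 0, -0.2], [0, 0, 0]],
  [50, [-0.15, 0, -0.4], [0, 0, 0]],
  [50, [-0.2, 0, -0.5], [0, 0, 0]],
  [50, [-0.2, 0, -0.5], [0, 0, 0]],
  [50, [-0.1, 0, -0.3], [0, 0, 0]],
  [50, [0, 0, 0], [0, 0, 0]],
])

```text
time_s: 7.6
eef_pos: [0.453, 0.1958, 0.0484]
tool_rot: [0.051, 0.975, -0.008, 0.218]
wrist_force: [-0.6, 0.1, -1.5]
gripper_width: 0.646
```

```bash
python3 plan.py .4445 .1977 .08 25;  python3 - <<'E'
from h import *
from cell import r,capture
s=r.observe(); Rc=R.from_quat(s['tool_rot']).as_matrix(); T=s['eef_pos']; ims=[]
for n in('top','scene'):
    c=capture(n);P=cloud(c);pickle.dump(c,open(n+'7.pkl','wb'));f=c['frame'].astype(int)
    g=(f[...,1]>f[...,0]+20)&(f[...,1]>f[...,2]+12)&(np.linalg.norm(P-T,axis=2)<.1)
    q=P[g]; print(n,len(q),q.mean(0).round(4),np.percentile(q,[5,50,95],axis=0).round(3).tolist())
    ce=q.mean(0); w=np.linalg.svd(q-ce)[2][2]; print('normal',w.round(3))
    ims.append(cv2.resize(c['frame'][170:240,220:290],(400,400),interpolation=cv2.INTER_CUBIC))
cv2.imwrite('pics/b7.png',np.hstack(ims)[...,::-1])
E
```

```text
true [0.44   0.1969 0.0831]
t 7.6 pos [0.453  0.1958 0.0484] q [ 0.48 -0.37  2.33 -0.32  0.83 -0.81] F [-0.6  0.1 -1.5] w 0.646
turn units [ 0.07  0.05 -0.02]  shift(units) now-frame [-0.082  0.033  0.156]  target-frame [-0.083  0.034  0.156]
top 202 [0.4505 0.1961 0.0959] [[0.434, 0.171, 0.079], [0.45, 0.196, 0.099], [0.467, 0.221, 0.104]]
normal [-0.958  0.116 -0.263]
scene 44 [0.4562 0.1906 0.0989] [[0.445, 0.173, 0.093], [0.457, 0.191, 0.098], [0.466, 0.209, 0.102]]
normal [-0.718  0.142 -0.681]
```

View pics/b7.png

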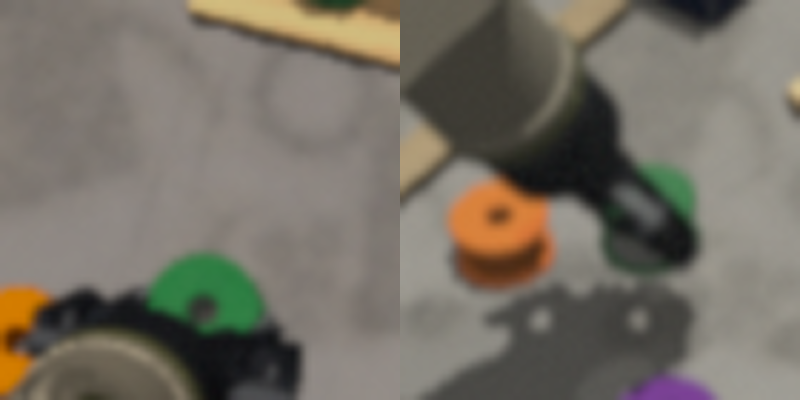

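```bash
cat > reel.py <<'E'
from h import *
def reel(c,T,zr=.1,dist=.1):
    P=cloud(c);f=c['frame'].astype(int)
    g=(f[...,1]>f[...,0]+25)&(f[...,1]>f[...,2]+15)&(f[...,1]>75)&(np.linalg.norm(P-T,axis=2)<dist)
    q=P[g]; 
    for _ in range(6):
        A=np.c_[q[:,:2],np.ones(len(q))]; s=np.linalg.lstsq(A,q[:,2],rcond=None)[0]; e=q[:,2]-A@s; q=q[abs(e)<max(.004,1.5*e.std())]
    z=np.median(q[:,2]); v,u=np.nonzero(g); hull=onplane(c,np.c_[u,v],z)[:,:2].astype(np.float32)
    print('n',len(q),'slope x,y',s[:2].round(3),'z med',z.round(4),'enc',np.round(cv2.minEnclosingCircle(hull)[0],4),round(cv2.minEnclosingCircle(hull)[1],4),'zero',q.mean(0).round(4))
if __name__=='__main__':
    from cell import r,capture
    T=r.observe()['eef_pos']
    for n in('top','scene'): print(n); reel(capture(n),T)
E
python3 - <<'E'
from reel import *
for n in('top7','scene7'): reel(load(n),np.array([0.453,0.1958,0.0484]))
E
```

```text
n 158 slope x,y [-0.031  0.007] z med 0.0989 enc [0.4445 0.1964] 0.0293 zero [0.4511 0.1972 0.0989]
n 38 slope x,y [-0.258  0.051] z med 0.098 enc [0.4508 0.1925] 0.0235 zero [0.4569 0.1911 0.098 ]
```

```bash
cat > plan2.py <<'E'
import sys; from plan import *
def go(p,offw,th):
    s=r.observe(); Rc=R.from_quat(s['tool_rot']).as_matrix(); T=Rt(np.radians(th),-.1035); ot=T.T@np.array(offw)
    d=np.array(p)-(s['eef_pos']+Rc@ot)
    print('t',round(s['time_s'],2),'pos',s['eef_pos'].round(4),'obj',(s['eef_pos']+Rc@ot).round(4),'q',s['qpos'].round(2),'F',s['wrist_force'].round(1),'w',round(s['gripper_width'],3))
    print('turn',np.degrees(R.from_matrix(Rc.T@T).as_rotvec()/5).round(2),'shift',(Rc.T@d/.03).round(3))
if __name__=='__main__':
    a=list(map(float,sys.argv[1:])); go(a[:3],a[3:6],a[6])
E
python3 plan2.py .6495 .072 .05 -.0085 .0006 .0156 25
```

```text
t 7.7 pos [0.4523 0.1953 0.0467] obj [0.4437 0.1959 0.0623] q [ 0.48 -0.37  2.33 -0.32  0.83 -0.81] F [ 0.6 -0.6 -1.8] w 0.646
turn [ 0.06  0.03 -0.02] shift [-6.392 -3.407  3.433]
```

Shift sideways first, then forward to about 60 mm short.

Call:
send_rows([
  [50, [0, -0.5, 0], [0, 0, 0]],
  [50, [-0.3, -0.7, 0.1], [0, 0, 0]],
  [50, [-0.6, -0.7, 0.3], [0, 0, 0]],
  [50, [-0.6, -0.7, 0.3], [0, 0, 0]],
  [50, [-0.6, -0.6, 0.3], [0, 0, 0]],
  [50, [-0.6, -0.2, 0.25], [0, 0, 0]],
  [50, [-0.6, 0, 0.25], [0, 0, 0]],
  [50, [-0.6, 0, 0.25], [0, 0, 0]],
  [50, [-0.4, 0, 0.2], [0, 0, 0]],
  [50, [0, 0, 0], [0, 0, 0]],
])

```text
time_s: 8.7
eef_pos: [0.5795, 0.0723, 0.0334]
tool_rot: [0.05, 0.977, -0.011, 0.209]
wrist_force: [-0.0, -0.0, -1.6]
gripper_width: 0.641
```

```bash
python3 plan2.py .6495 .072 .04 -.0085 .0006 .0156 25
python3 - <<'E'
from reel import *
from cell import r,capture
T=r.observe()['eef_pos']; ims=[]
for n in('top','scene'):
    c=capture(n); reel(c,T,dist=.08); ims.append(cv2.resize(c['frame'][120:240,250:370],(400,400),interpolation=cv2.INTER_CUBIC))
cv2.imwrite('pics/b8.png',np.hstack(ims)[...,::-1])
E
```

```text
t 8.7 pos [0.5795 0.0723 0.0334] obj [0.5712 0.0728 0.0491] q [ 0.09 -0.11  2.14 -0.12  0.7  -1.3 ] F [-0.  -0.  -1.6] w 0.641
turn [-0.   -0.16  0.01] shift [-2.245  0.241  1.342]
n 101 slope x,y [0.013 0.021] z med 0.084 enc [0.576  0.0723] 0.0282 zero [0.5815 0.0694 0.0841]
n 11 slope x,y [-0.416 -0.134] z med 0.0818 enc [0.587  0.0709] 0.0084 zero [0.5878 0.0698 0.082 ]
```

View pics/b8.png

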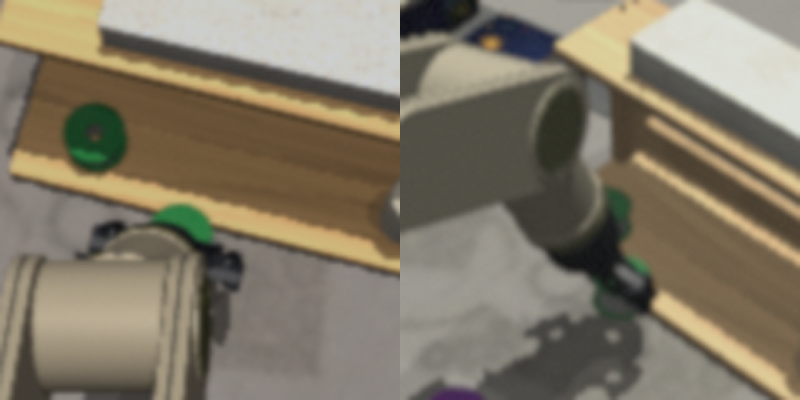

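Call:
send_rows([
  [50, [-0.45, 0.1, 0.2], [0, -0.08, 0]],
  [50, [-0.45, 0.1, 0.25], [0, -0.08, 0]],
  [50, [-0.45, 0.04, 0.3], [0, 0, 0]],
  [50, [-0.4, 0, 0.25], [0, 0, 0]],
  [50, [-0.3, 0, 0.2], [0, 0, 0]],
  [50, [-0.1, 0, 0.05], [0, 0, 0]],
  [50, [0, 0, 0], [0, 0, 0]],
])

```text
time_s: 9.5
eef_pos: [0.6451, 0.0741, 0.0195]
tool_rot: [0.048, 0.976, -0.012, 0.21]
wrist_force: [-1.2, -0.9, -1.2]
gripper_width: 0.646
```

```bash
python3 plan2.py .6495 .072 .019 -.0085 .0006 .0156 25
python3 - <<'E'
from reel import *
from cell import r,capture
T=r.observe()['eef_pos']; ims=[]
for n in('top','scene'):
    c=capture(n); reel(c,T,dist=.07); ims.append(cv2.resize(c['frame'][120:240,260:380],(400,400),interpolation=cv2.INTER_CUBIC))
cv2.imwrite('pics/b9.png',np.hstack(ims)[...,::-1])
E
```

```text
t 9.5 pos [0.6451 0.0741 0.0195] obj [0.6368 0.0747 0.0352] q [ 0.08  0.1   1.97 -0.12  0.66 -1.31] F [-1.2 -0.9 -1.2] w 0.646
turn [-0.01 -0.14  0.05] shift [-0.171 -0.045  0.668]
n 0 slope x,y [0. 0.] z med nan enc [0. 0.] 0.0 zero [nan nan nan]
n 0 slope x,y [0. 0.] z med nan enc [0. 0.] 0.0 zero [nan nan nan]
  ret = _var(a, axis=axis, dtype=dtype, out=out, ddof=ddof,
  arrmean = um.true_divide(arrmean, div, out=arrmean,
  ret = ret.dtype.type(ret / rcount)
  return _methods._mean(a, axis=axis, dtype=dtype,
  ret = ret.dtype.type(ret / rcount)
reel.py:9: RuntimeWarning: Mean of empty slice.
  print('n',len(q),'slope x,y',s[:2].round(3),'z med',z.round(4),'enc',np.round(cv2.minEnclosingCircle(hull)[0],4),round(cv2.minEnclosingCircle(hull)[1],4),'zero',q.mean(0).round(4))
  ret = um.true_divide(
```

View pics/b9.png

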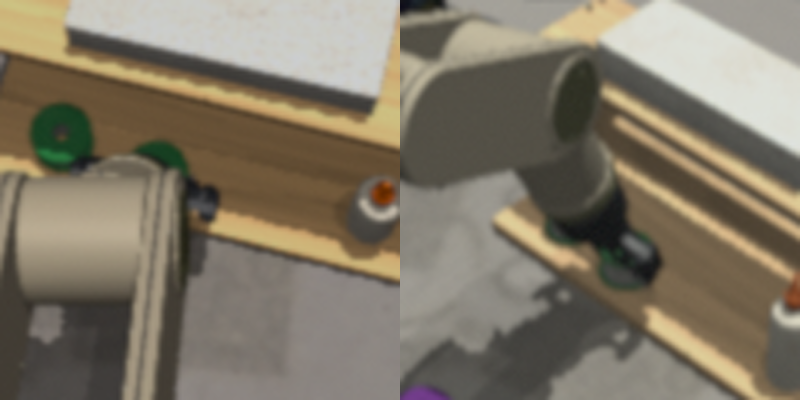

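Call:
send_rows([
  [50, [-0.12, -0.05, 0.2], [0, -0.1, 0]],
  [50, [-0.05, 0, 0.25], [0, -0.04, 0]],
  [50, [0, 0, 0.15], [0, 0, 0]],
  [50, [0, 0, 0], [0, 0, 0]],
])

```text
time_s: 10.0
eef_pos: [0.6563, 0.0713, 0.0039]
tool_rot: [0.048, 0.975, -0.012, 0.216]
wrist_force: [-0.2, 0.2, -1.6]
gripper_width: 0.645
```

```bash
python3 plan2.py .6495 .072 .018 -.0085 .0006 .0156 25
```

```text
t 10.0 pos [0.6563 0.0713 0.0039] obj [0.6478 0.072  0.0195] q [ 0.07  0.14  1.96 -0.13  0.62 -1.31] F [-0.2  0.2 -1.6] w 0.645
turn [-0.01  0.01  0.06] shift [-0.032  0.007  0.069]
```

Call:
send_rows([
  [50, [-0.03, 0, 0.07], [0, 0, 0]],
  [50, [0, 0, 0.03], [0, 0, 0]],
  [50, [0, 0, 0], [0, 0, 0]],
])

```text
time_s: 10.3
eef_pos: [0.6604, 0.0712, 0.0035]
tool_rot: [0.048, 0.975, -0.012, 0.218]
wrist_force: [0.1, -0.4, -1.5]
gripper_width: 0.642
```

```bash
python3 plan2.py .6495 .072 .018 -.0085 .0006 .0156 25
```

```text
t 10.3 pos [0.6604 0.0712 0.0035] obj [0.6518 0.0718 0.0191] q [ 0.07  0.15  1.95 -0.13  0.61 -1.31] F [ 0.1 -0.4 -1.5] w 0.642
turn [-0.    0.05  0.05] shift [ 0.085  0.    -0.001]
```

Call:
send_rows([
  [50, [0.08, 0, 0.05], [0, 0, 0]],
  [50, [0.03, 0, 0.03], [0, 0, 0]],
  [50, [0, 0, 0], [0, 0, 0]],
])

```text
time_s: 10.6
eef_pos: [0.6615, 0.0712, 0.0035]
tool_rot: [0.048, 0.974, -0.012, 0.221]
wrist_force: [-0.5, -0.8, -1.7]
gripper_width: 0.643
```

```bash
python3 plan2.py .6495 .072 .018 -.0085 .0006 .0156 25
```

```text
t 10.6 pos [0.6615 0.0712 0.0035] obj [0.6528 0.0718 0.019 ] q [ 0.07  0.15  1.95 -0.13  0.6  -1.3 ] F [-0.5 -0.8 -1.7] w 0.643
turn [0.   0.12 0.05] shift [ 0.114 -0.003 -0.019]
```

Call:
send_rows([
  [50, [0.15, 0, 0.1], [0, 0.1, 0.05]],
  [50, [0, 0, 0], [0, 0, 0]],
])

```text
time_s: 10.8
eef_pos: [0.6626, 0.0711, 0.0036]
tool_rot: [0.051, 0.974, -0.011, 0.221]
wrist_force: [-0.6, -0.7, -1.5]
gripper_width: 0.645
```

```bash
python3 plan2.py .6495 .072 .018 -.0085 .0006 .0156 25
```

```text
t 10.8 pos [0.6626 0.0711 0.0036] obj [0.6539 0.0717 0.0191] q [ 0.07  0.15  1.95 -0.13  0.61 -1.3 ] F [-0.6 -0.7 -1.5] w 0.645
turn [ 0.01  0.11 -0.01] shift [ 0.15  -0.004 -0.03 ]
```

Call:
send_rows([
  [50, [0.15, 0, 0.05], [0, 0, 0]],
  [50, [0.15, 0, 0.05], [0, 0, 0]],
])

```text
time_s: 11.0
eef_pos: [0.6619, 0.0713, 0.0028]
tool_rot: [0.051, 0.973, -0.011, 0.227]
wrist_force: [4.7, -6.2, 11.4]
gripper_width: 0.646
```

```bash
python3 plan2.py .6495 .072 .018 -.0085 .0006 .0156 25;  python3 - <<'E'
from h import *
from cell import r,capture
ims=[]
for n in('top','scene'):
    c=capture(n); ims.append(cv2.resize(c['frame'][140:220,270:350],(400,400),interpolation=cv2.INTER_CUBIC)); pickle.dump(c,open(n+'10.pkl','wb'))
cv2.imwrite('pics/b10.png',np.hstack(ims)[...,::-1])
print(r.observe()['eef_pos'],r.observe()['wrist_force'],r.observe()['torque'])
E
```

```text
t 11.0 pos [0.6619 0.0713 0.0028] obj [0.6531 0.0719 0.0182] q [ 0.07  0.15  1.96 -0.14  0.59 -1.29] F [ 4.7 -6.2 11.4] w 0.646
turn [ 0.02  0.25 -0.02] shift [ 0.109 -0.009 -0.046]
[0.66189648 0.07129384 0.00283867] [ 4.00733368 -3.57100431  9.36974253] [-0.52609748 -0.94049995 -0.29952352]
```

View pics/b10.png

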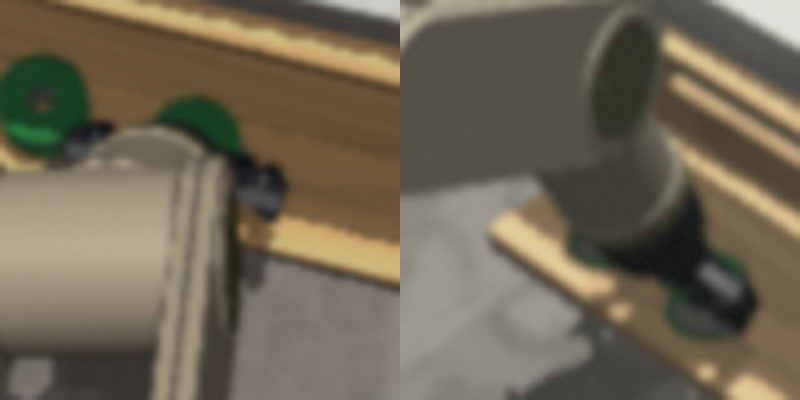

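Call:
send_rows([
  [68, [0, 0, 0], [0, 0, 0]],
  [68, [0, 0, 0], [0, 0, 0]],
  [68, [0, 0, 0], [0, 0, 0]],
])

```text
time_s: 11.4
eef_pos: [0.6613, 0.0713, 0.0021]
tool_rot: [0.051, 0.973, -0.011, 0.227]
wrist_force: [0.7, -0.0, 0.6]
gripper_width: 0.794
```

Call:
send_rows([
  [68, [0.1, 0, -0.2], [0, 0, 0]],
  [68, [0.3, 0, -0.5], [0, 0, 0]],
  [68, [0.5, 0, -0.6], [0, 0, 0]],
  [68, [0.6, 0, -0.6], [0, 0, 0]],
  [68, [0.8, 0, -0.6], [0, 0, 0]],
  [68, [0.8, -0.2, -0.6], [0, 0, 0]],
  [68, [0.6, -0.5, -0.5], [0, 0, 0]],
  [68, [0.4, -0.8, -0.5], [0, 0, 0]],
  [68, [0, 0, 0], [0, 0, 0]],
])

```text
time_s: 12.3
eef_pos: [0.4805, 0.0447, 0.055]
tool_rot: [0.049, 0.974, -0.011, 0.222]
wrist_force: [0.6, 0.1, -0.4]
gripper_width: 0.799
```

```bash
python3 plan2.py .6495 .072 .018 -.0085 .0006 .0156 25;  python3 - <<'E'
from reel import *
from cell import r,capture
ims=[]
for n in('top','scene'):
    c=capture(n); ims.append(cv2.resize(c['frame'][120:280,250:410],(400,400),interpolation=cv2.INTER_CUBIC)); pickle.dump(c,open(n+'11.pkl','wb'))
    P=cloud(c);f=c['frame'].astype(int)
    for nm,g0 in(('new',(.65,.072)),('shelf',(.66,.173))):
        near=(np.hypot(P[...,0]-g0[0],P[...,1]-g0[1])<.045)&(abs(P[...,2]-.053)<.008)&(f[...,1]>f[...,0]+8)
        v,u=np.nonzero(near); e=cv2.minEnclosingCircle(onplane(c,np.c_[u,v],.053)[:,:2].astype(np.float32)); print(n,nm,len(u),np.median(P[near][:,2]).round(4),np.round(e[0],4),round(e[1],4))
cv2.imwrite('pics/b11.png',np.hstack(ims)[...,::-1])
E
```

```text
t 12.3 pos [0.4805 0.0447 0.055 ] obj [0.4718 0.0452 0.0704] q [ 0.03 -0.54  2.43 -0.08  0.8  -1.4 ] F [ 0.6  0.1 -0.4] w 0.799
turn [0.03 0.14 0.02] shift [-4.47   1.481  4.095]
top new 245 0.0533 [0.647  0.0733] 0.0292
top shelf 241 0.0536 [0.6606 0.1726] 0.0294
scene new 142 0.0526 [0.644  0.0704] 0.0299
scene shelf 128 0.0529 [0.6575 0.1717] 0.0288
```

View pics/b11.png

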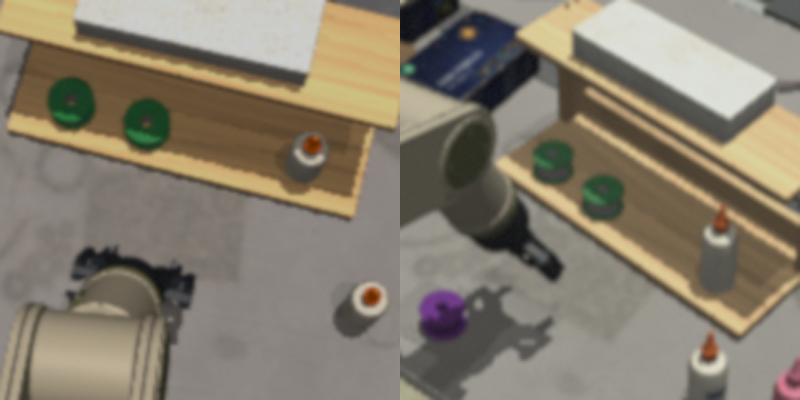

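```bash
python3 plan.py .4598 -.224 .175 35
```

```text
true [0.4686 0.0468 0.0893]
t 12.4 pos [0.4819 0.0455 0.0547] q [ 0.03 -0.53  2.43 -0.08  0.8  -1.39] F [ 0.5  0.  -0.5] w 0.797
turn units [ 0.03 -1.86  0.01]  shift(units) now-frame [-2.007 -9.007 -2.316]  target-frame [-2.361 -9.01  -1.938]
```

Call:
send_rows([
  [78, [-0.3, -0.4, -0.6], [0, 0, 0]],
  [78, [-0.4, -0.7, -0.7], [0, 0, 0]],
  [78, [-0.4, -0.9, -0.6], [0, -0.3, 0]],
  [78, [-0.4, -1, -0.4], [0, -0.3, 0]],
  [78, [-0.3, -1, -0.1], [0, -0.4, 0]],
  [78, [-0.2, -1, 0], [0, -0.4, 0]],
  [78, [-0.1, -1, 0], [0, -0.3, 0]],
  [78, [0, -1, 0], [0, -0.1, 0]],
  [78, [0, -1, 0], [0, 0, 0]],
  [78, [0, -0.5, 0], [0, 0, 0]],
])

```text
time_s: 13.4
eef_pos: [0.4842, -0.2163, 0.1488]
tool_rot: [0.045, 0.953, -0.014, 0.298]
wrist_force: [0.4, 1.0, -0.2]
gripper_width: 0.917
```

```bash
python3 plan.py .4598 -.224 .175 35;  python3 plan.py .4598 -.224 .09 35
python3 - <<'E'
from h import *
from cell import r,capture
ims=[]
for n,(x,y) in dict(top=(340,190),scene=(310,190)).items():
    c=capture(n); ims.append(cv2.resize(c['frame'][y:y+110,x:x+110],(400,400),interpolation=cv2.INTER_CUBIC)); pickle.dump(c,open(n+'12.pkl','wb'))
cv2.imwrite('pics/b12.png',np.hstack(ims)[...,::-1])
E
```

```text
true [ 0.4656 -0.2146  0.1809]
t 13.4 pos [ 0.4842 -0.2163  0.1488] q [-0.79 -0.6   2.35  0.46  0.96 -2.45] F [ 0.4  1.  -0.2] w 0.917
turn units [ 0.07 -0.05  0.07]  shift(units) now-frame [ 0.241 -0.338  0.068]  target-frame [ 0.239 -0.339  0.069]
true [ 0.4656 -0.2146  0.1809]
t 13.4 pos [ 0.4842 -0.2163  0.1488] q [-0.79 -0.6   2.35  0.46  0.96 -2.45] F [ 0.4  1.  -0.2] w 0.917
turn units [ 0.07 -0.05  0.07]  shift(units) now-frame [ 1.856 -0.342  2.396]  target-frame [ 1.864 -0.339  2.39 ]
```

View pics/b12.png

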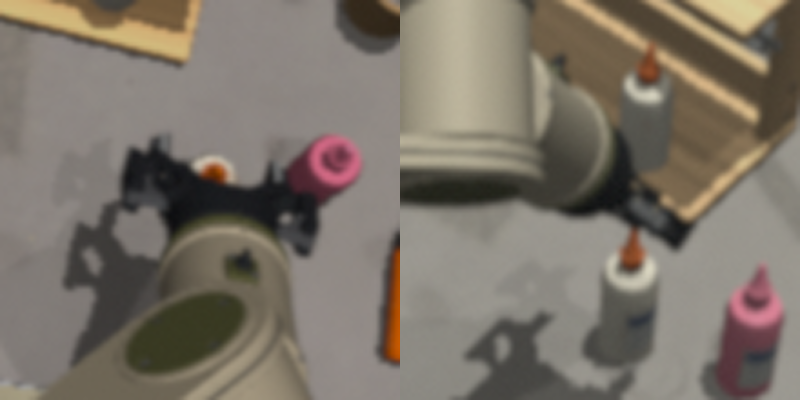

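Call:
send_rows([
  [78, [0.1, -0.1, 0], [0.45, 0, 0.65]],
  [78, [0.1, -0.1, 0], [0.45, 0, 0.65]],
  [78, [0, 0, 0], [0.45, 0, 0.65]],
  [78, [0, 0, 0], [0, 0, 0]],
])

```text
time_s: 13.9
eef_pos: [0.4787, -0.2192, 0.1417]
tool_rot: [0.149, 0.944, -0.043, 0.292]
wrist_force: [0.4, -0.6, 0.0]
gripper_width: 0.911
```

Run:
```python
from plan import *
plan((.4598,-.224,.16),np.radians(35),-.30); plan((.4598,-.224,.09),np.radians(35),-.30)
```

```text
true [ 0.4611 -0.2138  0.174 ]
t 13.9 pos [ 0.4787 -0.2192  0.1417] q [-0.68 -0.66  2.4   0.28  0.86 -2.06] F [ 0.4 -0.6  0. ] w 0.911
turn units [-0.01 -0.14 -0.15]  shift(units) now-frame [ 0.196 -0.342  0.42 ]  target-frame [ 0.205 -0.339  0.417]
true [ 0.4611 -0.2138  0.174 ]
t 13.9 pos [ 0.4787 -0.2192  0.1417] q [-0.68 -0.66  2.4   0.28  0.86 -2.06] F [ 0.4 -0.6  0. ] w 0.911
turn units [-0.01 -0.14 -0.15]  shift(units) now-frame [ 1.511 -0.357  2.347]  target-frame [ 1.543 -0.339  2.328]
```

Call:
send_rows([
  [78, [0.1, -0.2, 0.2], [0, -0.1, -0.1]],
  [78, [0.2, -0.14, 0.3], [0, 0, 0]],
  [78, [0.2, 0, 0.3], [0, 0, 0]],
  [78, [0.2, 0, 0.3], [0, 0, 0]],
  [78, [0, 0, 0], [0, 0, 0]],
])

```text
time_s: 14.4
eef_pos: [0.4782, -0.2259, 0.0986]
tool_rot: [0.14, 0.944, -0.042, 0.295]
wrist_force: [0.4, -1.0, -0.0]
gripper_width: 0.914
```

Run:
```python
from plan import *
from cell import capture
plan((.4598,-.224,.09),np.radians(35),-.30)
s=r.observe(); Rc=R.from_quat(s['tool_rot']).as_matrix(); T=s['eef_pos']; ims=[]
for n,(x,y) in dict(top=(350,190),scene=(320,200)).items():
    c=capture(n); P=cloud(c); q=(P-T)@Rc*1e3
    d=(P[...,2]>.05)&(np.linalg.norm(P-T,axis=2)<.12)
    v,u=np.nonzero(d); t=q[d]
    for sg in(1,-1):
        k=t[:,1]*sg>30; o=np.argsort(-t[k][:,2])[:8]; print(n,sg,np.c_[u[k][o],v[k][o],t[k][o].round(0)].astype(int).tolist())
    ims.append(cv2.resize(c['frame'][y:y+90,x:x+90],(400,400),interpolation=cv2.INTER_CUBIC))
cv2.imwrite('pics/b13.png',np.hstack(ims)[...,::-1])
```

```text
true [ 0.4604 -0.2206  0.1307]
t 14.4 pos [ 0.4782 -0.2259  0.0986] q [-0.71 -0.59  2.44  0.34  0.76 -2.17] F [ 0.4 -1.  -0. ] w 0.914
turn units [ 0.07 -0.07  0.04]  shift(units) now-frame [ 0.752 -0.125  1.125]  target-frame [ 0.759 -0.121  1.121]
top 1 [[386, 229, -10, 43, -35], [385, 229, -10, 45, -37], [384, 230, -7, 47, -41], [383, 230, -8, 50, -45], [386, 230, -12, 42, -45], [381, 231, -2, 53, -45], [383, 231, -5, 48, -46], [382, 230, -7, 52, -47]]
top -1 [[421, 234, -5, -66, 60], [421, 235, -3, -67, 57], [422, 232, -14, -65, 56], [421, 237, 2, -69, 54], [421, 238, 4, -71, 54], [428, 244, 11, -97, 49], [421, 236, -4, -67, 48], [423, 241, 8, -79, 48]]
scene 1 []
scene -1 [[406, 288, 2, -104, 51], [402, 287, 9, -93, 51], [398, 284, 11, -77, 51], [407, 289, 2, -108, 51], [406, 289, 4, -106, 50], [408, 288, -2, -108, 50], [399, 286, 13, -85, 49], [407, 288, 0, -107, 49]]
```

View pics/b13.png

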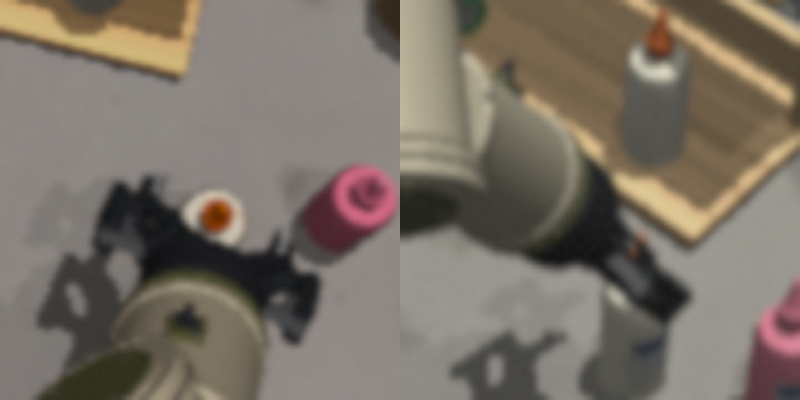

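Call:
send_rows([
  [78, [0.2, -0.1, 0.3], [0, 0, 0]],
  [78, [0.2, 0, 0.3], [0, 0, 0]],
  [78, [0.2, 0, 0.3], [0, 0, 0]],
  [78, [0.15, 0, 0.22], [0, 0, 0]],
  [78, [0, 0, 0], [0, 0, 0]],
])

```text
time_s: 15.0
eef_pos: [0.4794, -0.2308, 0.0584]
tool_rot: [0.14, 0.944, -0.044, 0.297]
wrist_force: [-0.2, 0.3, -0.1]
gripper_width: 0.916
```

Run:
```python
from plan import *
from cell import capture
plan((.4598,-.224,.09),np.radians(35),-.30)
ims=[]
for n,(x,y) in dict(top=(350,190),scene=(320,210)).items():
    c=capture(n); ims.append(cv2.resize(c['frame'][y:y+90,x:x+90],(400,400),interpolation=cv2.INTER_CUBIC))
cv2.imwrite('pics/b14.png',np.hstack(ims)[...,::-1])
```

```text
true [ 0.4615 -0.2254  0.0904]
t 15.0 pos [ 0.4794 -0.2308  0.0584] q [-0.72 -0.49  2.46  0.4   0.65 -2.25] F [-0.2  0.3 -0.1] w 0.916
turn units [ 0.04 -0.02  0.05]  shift(units) now-frame [ 0.06   0.024 -0.027]  target-frame [ 0.06   0.024 -0.027]
```

View pics/b14.png

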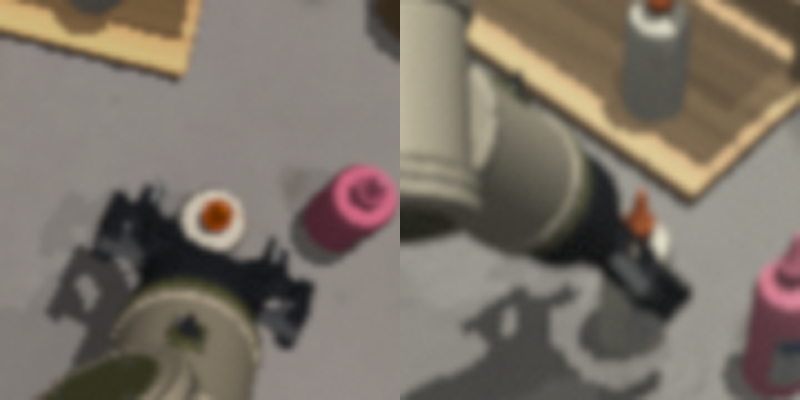

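Call:
send_rows([
  [40, [0, 0, 0], [0, 0, 0]],
  [40, [0, 0, 0], [0, 0, 0]],
  [40, [0, 0, 0], [0, 0, 0]],
  [40, [0, 0, 0], [0, 0, 0]],
  [40, [0, 0, 0], [0, 0, 0]],
], newtons=45)

```text
time_s: 15.6
eef_pos: [0.4811, -0.2321, 0.0622]
tool_rot: [0.14, 0.943, -0.045, 0.299]
wrist_force: [0.5, -0.2, -1.3]
gripper_width: 0.527
```

Call:
send_rows([
  [40, [-0.1, 0, -0.2], [0, 0, 0]],
  [40, [-0.25, 0, -0.35], [0, 0, 0]],
  [40, [-0.3, 0, -0.4], [0, 0, 0]],
  [40, [-0.25, 0, -0.35], [0, 0, 0]],
  [40, [-0.1, 0, -0.1], [0, 0, 0]],
  [40, [0, 0, 0], [0, 0, 0]],
])

```text
time_s: 16.2
eef_pos: [0.4802, -0.2315, 0.1159]
tool_rot: [0.14, 0.943, -0.045, 0.298]
wrist_force: [-0.8, -0.4, 0.1]
gripper_width: 0.519
```

Run:
```python
from plan import *
from cell import capture
plan((.4598,-.224,.09),np.radians(35),-.30)
ims=[]
for n,(x,y) in dict(top=(350,190),scene=(320,190)).items():
    c=capture(n); pickle.dump(c,open(n+'15.pkl','wb')); ims.append(cv2.resize(c['frame'][y:y+90,x:x+90],(400,400),interpolation=cv2.INTER_CUBIC))
    hsv=cv2.cvtColor(c['frame'],cv2.COLOR_RGB2HSV).astype(int); P=cloud(c)
    m=(hsv[...,0]<14)&(hsv[...,1]>110)&(hsv[...,2]>60)&(np.hypot(P[...,0]-.46,P[...,1]+.224)<.06)
    print(n,m.sum(),np.median(P[m],0).round(4),P[m].max(0).round(4), [t[2].round(1).tolist() for t in comps(m,4)])
cv2.imwrite('pics/b15.png',np.hstack(ims)[...,::-1])
```

```text
true [ 0.4623 -0.226   0.1479]
t 16.2 pos [ 0.4802 -0.2315  0.1159] q [-0.72 -0.61  2.42  0.34  0.79 -2.17] F [-0.8 -0.4  0.1] w 0.519
turn units [0.03 0.01 0.06]  shift(units) now-frame [1.19  0.039 1.524]  target-frame [1.188 0.037 1.525]
top 41 [ 0.4582 -0.2211  0.1793] [ 0.4721 -0.2135  0.205 ] [[402.1, 235.7]]
scene 36 [ 0.4564 -0.2284  0.186 ] [ 0.466  -0.2192  0.2258] [[375.4, 246.8]]
```

View pics/b15.png

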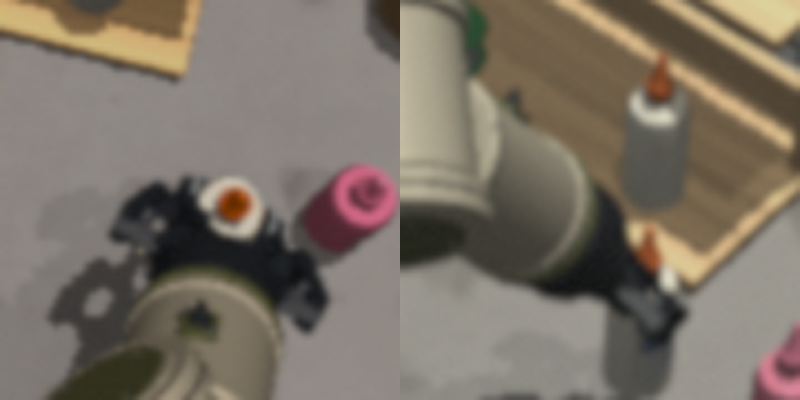

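```bash
python3 - <<'E'
from h import *
for n in('top15','scene15'):
    c=load(n);P=cloud(c);f=c['frame'].astype(int)
    m=(f.min(2)>110)&(np.hypot(P[...,0]-.46,P[...,1]+.226)<.045)&(P[...,2]>.12)
    q=P[m]; print(n,len(q),np.median(q,0).round(4),np.percentile(q,[5,95],axis=0).round(3).tolist())
    # lower body edge in scene
    m=(np.hypot(P[...,0]-.46,P[...,1]+.226)<.04)&(P[...,2]>.03)&(P[...,2]<.11)
    q=P[m]; print(len(q), np.percentile(q,[1,50,99],axis=0).round(3).tolist())
    for lo in (.055,.07,.085,.1):
        k=q[(q[:,2]>lo)&(q[:,2]<lo+.015)]
        if len(k)>8:
            A=np.c_[2*k[:,:2],np.ones(len(k))]; s=np.linalg.lstsq(A,(k[:,:2]**2).sum(1),rcond=None)[0]; print(lo,len(k),s[:2].round(4),np.sqrt(s[2]+s[0]**2+s[1]**2).round(4))
E
python3 plan2.py .639 -.029 .035 -.0213 .0022 -.061 35
```

```text
top15 88 [ 0.4654 -0.2263  0.1544] [[0.447, -0.243, 0.148], [0.48, -0.206, 0.16]]
t 16.3 pos [ 0.4798 -0.2311  0.1147] obj [ 0.4593 -0.2249  0.0537] q [-0.72 -0.6   2.42  0.34  0.79 -2.17] F [ 0.2 -0.4 -0.8] w 0.526
turn [-1.26 -0.01 -1.79] shift [-2.788  7.988  2.71 ]Traceback (most recent call last):
  File "<stdin>", line 8, in <module>
    return _quantile_unchecked(
        a, q, axis, out, overwrite_input, method, keepdims, weights)
    return _ureduce(a,
                    func=_quantile_ureduce_func,
    ...<5 lines>...
                    overwrite_input=overwrite_input,
                    method=method)
    r = func(a, **kwargs)
    result = _quantile(arr,
                       quantiles=q,
    ...<2 lines>...
                       out=out,
                       weights=wgt)
    slices_having_nans = np.isnan(arr[-1, ...])
                                  ~~~^^^^^^^^^
IndexError: index -1 is out of bounds for axis 0 with size 0
```

Call:
send_rows([
  [40, [0, 0.4, 0], [0, 0, 0]],
  [40, [0, 0.8, 0], [-0.25, 0, -0.4]],
  [40, [0, 0.9, 0], [-0.25, 0, -0.4]],
  [40, [0, 0.9, 0], [-0.25, 0, -0.4]],
  [40, [0, 0.9, 0], [-0.25, 0, -0.4]],
  [40, [0, 0.9, 0], [-0.25, 0, -0.2]],
  [40, [0, 0.9, 0], [0, 0, 0]],
  [40, [0, 0.6, 0], [0, 0, 0]],
  [40, [0, 0.3, 0], [0, 0, 0]],
  [40, [0, 0, 0], [0, 0, 0]],
])

```text
time_s: 17.3
eef_pos: [0.5109, -0.0279, 0.1022]
tool_rot: [0.047, 0.955, -0.012, 0.292]
wrist_force: [0.4, 0.8, -1.2]
gripper_width: 0.525
```

```bash
python3 plan2.py .639 -.029 .035 -.0213 .0022 -.061 35
```

```text
t 17.3 pos [ 0.5109 -0.0279  0.1022] obj [ 0.4885 -0.0255  0.0416] q [-0.2  -0.68  2.48  0.09  0.76 -1.72] F [ 0.4  0.8 -1.2] w 0.525
turn [ 0.08 -0.19  0.03] shift [-4.022  0.369  2.984]
```

Call:
send_rows([
  [40, [-0.3, 0.1, 0.2], [0.05, -0.1, 0]],
  [40, [-0.5, 0.15, 0.3], [0.05, -0.1, 0]],
  [40, [-0.5, 0.1, 0.35], [0, 0, 0]],
  [40, [-0.5, 0, 0.35], [0, 0, 0]],
  [40, [-0.5, 0, 0.35], [0, 0, 0]],
  [40, [-0.5, 0, 0.35], [0, 0, 0]],
  [40, [-0.3, 0, 0.2], [0, 0, 0]],
  [40, [0, 0, 0], [0, 0, 0]],
])

```text
time_s: 18.1
eef_pos: [0.624, -0.0325, 0.0949]
tool_rot: [0.049, 0.954, -0.017, 0.296]
wrist_force: [0.7, -0.4, -0.3]
gripper_width: 0.522
```

```bash
python3 plan2.py .639 -.029 .03 -.0213 .0022 -.061 35;python3 - <<'E'
from h import *
from cell import capture
ims=[]
for n,(x,y) in dict(top=(270,120),scene=(290,130)).items():
    c=capture(n); pickle.dump(c,open(n+'16.pkl','wb')); ims.append(cv2.resize(c['frame'][y:y+130,x:x+130],(400,400),interpolation=cv2.INTER_CUBIC))
cv2.imwrite('pics/b16.png',np.hstack(ims)[...,::-1])
E
```

```text
t 18.1 pos [ 0.624  -0.0325  0.0949] obj [ 0.6021 -0.0305  0.0341] q [-0.15 -0.23  2.19  0.04  0.58 -1.64] F [ 0.7 -0.4 -0.3] w 0.522
turn [-0.03 -0.11  0.03] shift [-0.928  0.176  0.803]
```

View pics/b16.png

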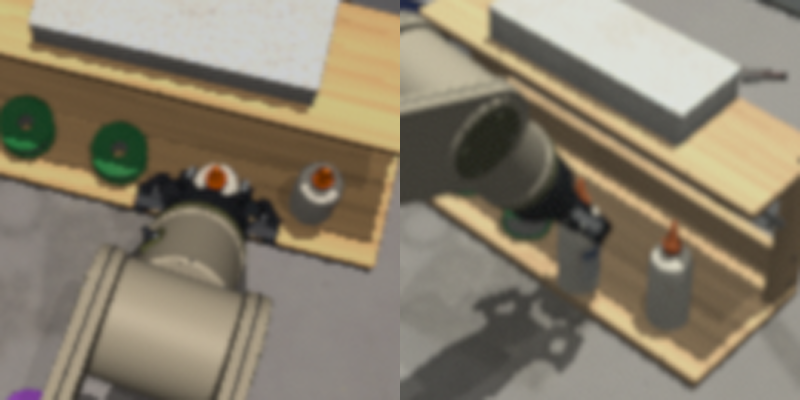

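Call:
send_rows([
  [40, [-0.3, 0.08, 0.2], [0, -0.1, 0]],
  [40, [-0.3, 0.08, 0.25], [0, 0, 0]],
  [40, [-0.25, 0, 0.2], [0, 0, 0]],
  [40, [-0.1, 0, 0.1], [0, 0, 0]],
  [40, [0, 0, 0], [0, 0, 0]],
])

```text
time_s: 18.7
eef_pos: [0.6565, -0.032, 0.0898]
tool_rot: [0.049, 0.953, -0.017, 0.298]
wrist_force: [0.8, -1.0, -0.5]
gripper_width: 0.523
```

```bash
python3 plan2.py .639 -.028 .018 -.0213 .0022 -.061 35;python3 - <<'E'
from h import *
from cell import capture
ims=[]
for n,(x,y) in dict(top=(290,130),scene=(310,130)).items():
    c=capture(n); pickle.dump(c,open(n+'17.pkl','wb')); ims.append(cv2.resize(c['frame'][y:y+100,x:x+100],(400,400),interpolation=cv2.INTER_CUBIC))
    f=c['frame']; hsv=cv2.cvtColor(f,cv2.COLOR_RGB2HSV).astype(int); P=cloud(c)
    m=(hsv[...,0]<14)&(hsv[...,1]>120)&(hsv[...,2]>60)&(np.hypot(P[...,0]-.635,P[...,1]+.028)<.04)&(P[...,2]>.11)
    print(n,m.sum(),np.median(P[m],0).round(4) if m.any() else '',np.percentile(P[m],[5,95],axis=0).round(3).tolist() if m.any() else '')
cv2.imwrite('pics/b17.png',np.hstack(ims)[...,::-1])
E
```

```text
t 18.7 pos [ 0.6565 -0.032   0.0898] obj [ 0.6348 -0.03    0.0289] q [-0.14 -0.12  2.11  0.03  0.55 -1.62] F [ 0.8 -1.  -0.5] w 0.523
turn [-0.04 -0.06  0.02] shift [0.098 0.083 0.374]
top 45 [ 0.6338 -0.0279  0.1538] [[0.6, -0.036, 0.146], [0.643, -0.019, 0.239]]
scene 20 [ 0.6334 -0.0295  0.1699] [[0.602, -0.048, 0.158], [0.64, -0.024, 0.192]]
```

View pics/b17.png

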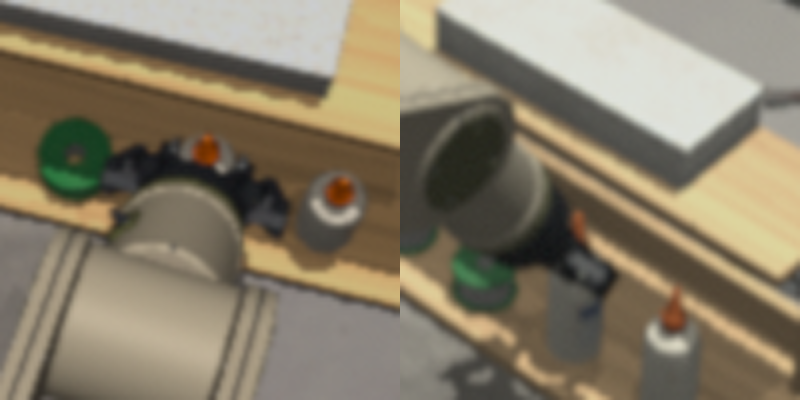

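Call:
send_rows([
  [40, [0.03, 0.05, 0.13], [0, -0.05, 0]],
  [40, [0.05, 0.03, 0.12], [0, 0, 0]],
  [40, [0.03, 0, 0.08], [0, 0, 0]],
])

```text
time_s: 19.1
eef_pos: [0.659, -0.0298, 0.0795]
tool_rot: [0.049, 0.952, -0.017, 0.3]
wrist_force: [0.0, 0.4, 0.5]
gripper_width: 0.524
```

```bash
python3 plan2.py .639 -.028 .018 -.0213 .0022 -.061 35
```

```text
t 19.1 pos [ 0.659  -0.0298  0.0795] obj [ 0.6377 -0.0278  0.0185] q [-0.13 -0.1   2.11  0.02  0.52 -1.61] F [0.  0.4 0.5] w 0.524
turn [-0.04 -0.    0.02] shift [-0.027 -0.002  0.039]
```

Lower until the board pushes back.

Call:
send_rows([
  [40, [0.06, 0, 0.08], [0, 0, 0]],
  [40, [0.06, 0, 0.08], [0, 0, 0]],
])

```text
time_s: 19.3
eef_pos: [0.6642, -0.0302, 0.08]
tool_rot: [0.049, 0.951, -0.018, 0.306]
wrist_force: [-4.5, -1.2, 12.3]
gripper_width: 0.524
```

```bash
python3 plan2.py .639 -.028 .018 -.0213 .0022 -.061 35
```

```text
t 19.3 pos [ 0.6642 -0.0302  0.08  ] obj [ 0.6436 -0.0284  0.0187] q [-0.13 -0.09  2.11  0.02  0.5  -1.61] F [-4.5 -1.2 12.3] w 0.524
turn [-0.04  0.14  0.02] shift [ 0.14  -0.004 -0.071]
```

Call:
send_rows([
  [40, [0.05, 0, -0.05], [0, 0.1, 0]],
  [40, [0, 0, 0], [0, 0, 0]],
])

```text
time_s: 19.5
eef_pos: [0.6629, -0.03, 0.0813]
tool_rot: [0.049, 0.952, -0.018, 0.303]
wrist_force: [0.5, 0.3, -0.7]
gripper_width: 0.521
```

```bash
python3 plan2.py .639 -.028 .018 -.0213 .0022 -.061 35;python3 - <<'E'
from h import *
from cell import capture
ims=[]
for n,(x,y) in dict(top=(300,130),scene=(330,150)).items():
    c=capture(n); ims.append(cv2.resize(c['frame'][y:y+80,x:x+80],(400,400),interpolation=cv2.INTER_CUBIC))
cv2.imwrite('pics/b18.png',np.hstack(ims)[...,::-1])
E
```

```text
t 19.5 pos [ 0.6629 -0.03    0.0813] obj [ 0.6419 -0.0281  0.0202] q [-0.13 -0.1   2.11  0.02  0.52 -1.61] F [ 0.5  0.3 -0.7] w 0.521
turn [-0.04  0.06  0.03] shift [ 0.119 -0.007  0.004]
```

View pics/b18.png

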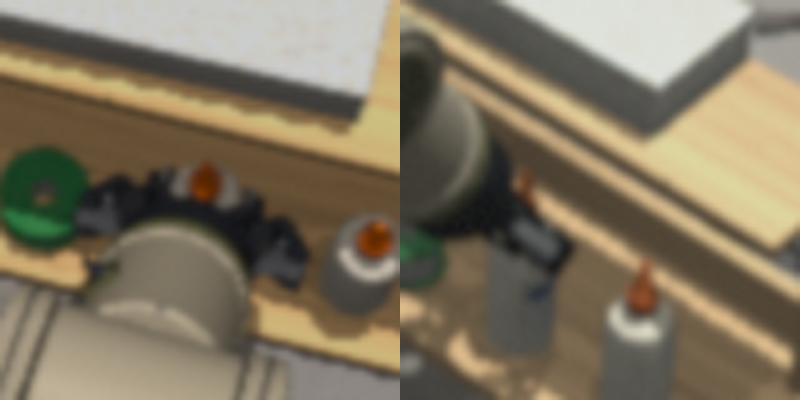

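Call:
send_rows([
  [48, [0, 0, 0], [0, 0, 0]],
  [52, [0, 0, 0], [0, 0, 0]],
  [58, [0, 0, 0], [0, 0, 0]],
  [62, [0, 0, 0], [0, 0, 0]],
  [62, [0, 0, 0], [0, 0, 0]],
])

```text
time_s: 20.1
eef_pos: [0.6617, -0.0298, 0.0793]
tool_rot: [0.049, 0.952, -0.018, 0.302]
wrist_force: [0.1, -0.1, 1.1]
gripper_width: 0.729
```

```bash
python3 plan2.py .639 -.028 .018 -.0213 .0022 -.061 35;python3 - <<'E'
from h import *
from cell import capture
ims=[]
for n,(x,y) in dict(top=(300,130),scene=(330,150)).items():
    c=capture(n); ims.append(cv2.resize(c['frame'][y:y+80,x:x+80],(400,400),interpolation=cv2.INTER_CUBIC))
cv2.imwrite('pics/b19.png',np.hstack(ims)[...,::-1])
E
```

```text
t 20.1 pos [ 0.6617 -0.0298  0.0793] obj [ 0.6405 -0.0279  0.0183] q [-0.13 -0.1   2.11  0.02  0.52 -1.61] F [ 0.1 -0.1  1.1] w 0.729
turn [-0.04  0.03  0.02] shift [ 0.046 -0.009 -0.021]
```

View pics/b19.png

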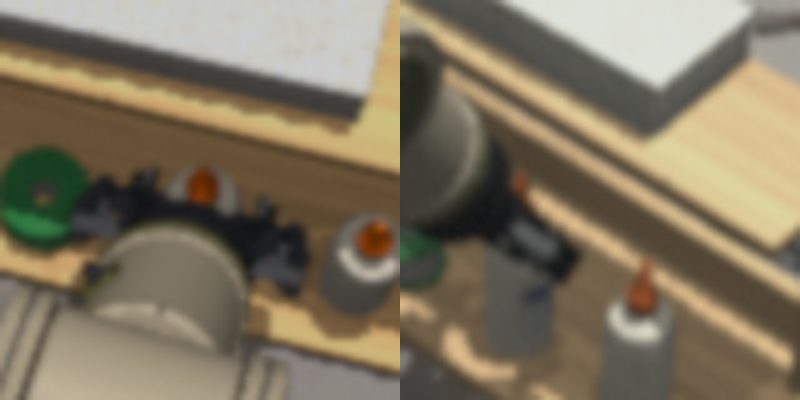

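Call:
send_rows([
  [62, [0.2, 0, -0.14], [0, 0, 0]],
  [62, [0.35, 0, -0.25], [0, 0, 0]],
  [62, [0.45, 0, -0.32], [0, 0, 0]],
  [62, [0.6, 0, -0.42], [0, 0, 0]],
  [62, [0.6, 0, -0.45], [0, 0, 0]],
  [62, [0.6, 0, -0.5], [0, 0, 0]],
  [62, [0.5, 0, -0.5], [0, 0, 0]],
  [62, [0.3, 0, -0.4], [0, 0, 0]],
  [62, [0, 0, 0], [0, 0, 0]],
])

```text
time_s: 21.1
eef_pos: [0.5159, -0.0145, 0.0894]
tool_rot: [0.049, 0.952, -0.018, 0.302]
wrist_force: [-1.6, 0.1, -2.1]
gripper_width: 0.723
```

```bash
cat > chk.py <<'E'
from h import *
from cell import capture,r
import sys
ims=[]
Z=np.array([.1033,.9947]);X=np.array([.9947,-.1033])
for n,(x,y) in dict(top=(250,110),scene=(280,120)).items():
    c=capture(n); P=cloud(c); f=c['frame'].astype(int); ims.append(cv2.resize(c['frame'][y:y+160,x:x+160],(400,400),interpolation=cv2.INTER_CUBIC))
    for nm,g0 in(('new reel',(.647,.072)),('shelf reel',(.66,.173))):
        near=(np.hypot(P[...,0]-g0[0],P[...,1]-g0[1])<.045)&(abs(P[...,2]-.053)<.008)&(f[...,1]>f[...,0]+8)
        v,u=np.nonzero(near); e=cv2.minEnclosingCircle(onplane(c,np.c_[u,v],.053)[:,:2].astype(np.float32)); print(n,nm,np.median(P[near][:,2]).round(4),np.round(e[0],4))
    for nm,g in(('new bottle',(.639,-.028)),('shelf bottle',(.6285,-.13)),('pink',(.491,-.32))):
        z0=0 if nm=='pink' else .018
        for lo,hi in((.02,.05),(.05,.08),(.08,.103),(.115,.15)):
            near=(np.hypot(P[...,0]-g[0],P[...,1]-g[1])<.035)&(P[...,2]>z0+lo)&(P[...,2]<z0+hi); q=P[near][:,:2]
            if len(q)<6: continue
            A=np.c_[2*q,np.ones(len(q))]; s=np.linalg.lstsq(A,(q**2).sum(1),rcond=None)[0]; print(n,nm,lo,len(q),'circ',s[:2].round(4),np.sqrt(s[2]+s[0]**2+s[1]**2).round(4),'mean',q.mean(0).round(4))
cv2.imwrite(sys.argv[1],np.hstack(ims)[...,::-1])
s=r.observe(); print(s['time_s'],s['eef_pos'],s['wrist_force'].round(1))
E
python3 chk.py pics/b20.png
```

```text
top new reel 0.0534 [0.647  0.0733]
top shelf reel 0.0535 [0.6606 0.1726]
top new bottle 0.02 37 circ [ 0.6413 -0.0282] 0.0239 mean [ 0.6222 -0.0306]
top new bottle 0.05 41 circ [ 0.6411 -0.0268] 0.0234 mean [ 0.6229 -0.0301]
top new bottle 0.08 125 circ [ 0.6397 -0.026 ] 0.0184 mean [ 0.6339 -0.0264]
top new bottle 0.115 44 circ [ 0.6407 -0.0244] 0.0075 mean [ 0.6387 -0.0244]
top shelf bottle 0.02 30 circ [ 0.6296 -0.1303] 0.0234 mean [ 0.6115 -0.1258]
top shelf bottle 0.05 36 circ [ 0.6278 -0.1296] 0.0233 mean [ 0.6101 -0.1236]
top shelf bottle 0.08 125 circ [ 0.6255 -0.1292] 0.0187 mean [ 0.6212 -0.1281]
top shelf bottle 0.115 39 circ [ 0.6263 -0.1291] 0.0078 mean [ 0.6234 -0.1283]
top pink 0.02 38 circ [ 0.4915 -0.3233] 0.0231 mean [ 0.4776 -0.311 ]
top pink 0.05 39 circ [ 0.4925 -0.3223] 0.0231 mean [ 0.4787 -0.3109]
top pink 0.08 139 circ [ 0.4922 -0.3201] 0.0186 mean [ 0.4886 -0.3164]
top pink 0.115 43 circ [ 0.4934 -0.3192] 0.0068 mean [ 0.4922 -0.3174]
scene new reel 0.0528 [0.645  0.0722]
scene shelf reel 0.0523 [0.6576 0.1708]
scene new bottle 0.02 88 circ [ 0.6381 -0.0297
[... 238 characters left out ...]
.0065 mean [ 0.6385 -0.0256]
scene shelf bottle 0.02 80 circ [ 0.6265 -0.1304] 0.0215 mean [ 0.6132 -0.1381]
scene shelf bottle 0.05 89 circ [ 0.6264 -0.1294] 0.0219 mean [ 0.6124 -0.1379]
scene shelf bottle 0.08 119 circ [ 0.6226 -0.1309] 0.017 mean [ 0.616  -0.1345]
scene shelf bottle 0.115 43 circ [ 0.6225 -0.1298] 0.007 mean [ 0.621  -0.1306]
scene pink 0.02 103 circ [ 0.49   -0.3236] 0.0219 mean [ 0.4747 -0.3289]
scene pink 0.05 101 circ [ 0.4907 -0.3225] 0.0216 mean [ 0.4759 -0.3289]
scene pink 0.08 152 circ [ 0.4894 -0.3218] 0.0177 mean [ 0.4825 -0.325 ]
scene pink 0.115 51 circ [ 0.4913 -0.3202] 0.0062 mean [ 0.4901 -0.3204]
21.2 [ 0.51621561 -0.01466634  0.08848443] [ 0.1  1.2 -0.8]
```

View pics/b20.png

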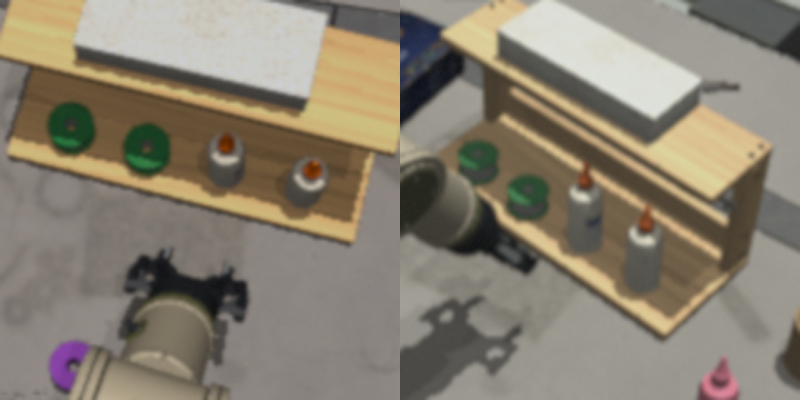

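Run:
```python
from cell import r
print(r.close_job(), r.observe()['time_s'])
```

```text
the job is handed in; nothing more can be done
the job is handed in; nothing more can be done
```

The desk bottle and desk reel are both on the lower board between the two items already there, and I handed the job in at about 21 s of the 54 s allowed.

**Last check, from both cameras after the arm had backed away:**

| Item | x (m) | y (m) | Distance to next |
|---|---|---|---|
| Shelf bottle | 0.628 | -0.130 | 103 mm |
| Desk bottle | 0.641 | -0.028 | 101 mm |
| Desk reel | 0.646 | 0.073 | 101 mm |
| Shelf reel | 0.660 | 0.173 | – |

- **Row line:** the desk bottle and reel are each within about 4 mm of it. The two cameras differed by 1–3 mm.
- **Upright:** the reels lie flat, and the desk bottle leans about 0.04 rad.
- **Shelf items:** the shelf bottle and reel have not moved beyond measuring error.
- **Bystanders:** I did not measure the screwdriver or the pine strip again at the end. The arm never went to where they lie.

**What went wrong on the way:**
- **First reel grasp:** the fingers closed on nothing, passing over the reel without moving it. The images put the fingertips about 35 to 37 mm further back along the tool axis than the stated TCP suggests, so I measured that offset and corrected for it.
- **Setting down:** each item met the board with about 11–12 N in the readings, and the tool slid a few millimetres forward. I accepted this because it was well inside the limits.

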